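# Sea-fasten the specimen boxes in the cam-clamp dock

## Robot

A 6-joint arm with a two-finger parallel gripper is mounted at the origin on the work surface. World frame = base frame: x ahead of the robot, y to its left, z up, the work surface at z = 0. Lengths are in m, angles in rad, forces in N, time in s.
With the tool pointing down it reaches from about 0.375 to 0.975 m from the base axis. Payload 3.8 kg.
Tool frame: the origin (TCP) lies midway between the tips of the shut fingers; the grasp point (between the pads) lies 19 mm behind it; z points along the fingers, y is the direction in which the jaws open and shut (so a half turn about z gives the same grasp; the last joint's range is limited). The gripper opens to 85 mm and grips with 20 to 120 N. Pads are 22 mm wide; open, the fingers measure 114 mm over their backs; the gripper's body (76 mm by 85 mm) begins 54 mm behind the grasp point. The pads swing forward as they close: fully open they stand 13 mm farther back than shut.
Start: joints at [1.3, 0.264, 1.604, -0, 1.274, -0.037], TCP at [0.156, 0.657, 0.231] pointing down, gripper open.
Joint ranges: [-2.63, 2.63], [-0.94, 2.18], [0.31, 2.57], [-1.31, 4.45], [0, 2.66], [-2.55, 2.55]. Speed limits (rad/s): [2.57, 2.57, 3.14, 3.14, 3.14, 3.14].

## Interface

Orientations are given as a rotation vector (axis times angle).
In Python, from workcell import readout, read_camera, camera_params, bot gives the robot as it stands.
- The arm moves only by the tool apply_moves, never from a script. Its argument "plan" is a list that holds one entry, the list of rows, each a list of 7 numbers: the shift along the tool's x, y, z each as a share of 1000 mm, from -1 to 1, then the turn, a rotation vector about the tool's x, y, z each as a share of pi rad, from -1 to 1, then the gripper command: -1 is fully open, 1 is shut, values between are in proportion. A call has exactly 8 rows; each row is the pose to reach, as a shift and turn from the pose commanded when the call began, along the tool's axes at that moment, turning the shorter way round; what a row does not reach only later rows make up. A row lasts 1/12 s, in which the tool goes at most 41.7 mm and 7.16 degrees, less where a joint would pass 70% of its speed; a pose out of reach is approached as far as the arm can. A call with a number of a shift or a turn outside -1 to 1 is refused whole. A call with a gripper value outside its range is refused whole. The fingers move at their own pace and stop on an object; "force" is the grip in N (left out, the last holds). Time passes only in rows, so rows that repeat a pose let the fingers close, or fill a call up. It gives the time, the measured TCP pose, the force and the opening at its end, in the units of the state.
- readout.read_state(): the state, without advancing time (a new reading comes with each control period).
- read_camera(name): name is "scene" or "side" or "wrist"; returns the picture (420x560x3 uint8, red, green, blue); there is no depth.
- camera_params(name): a dict with "fovy" (degrees; the focal length in pixels is half the picture's height over the tangent of half this angle, whatever the lens; pixels are square), "cx", "cy" (the principal point, pixels), "rvec" (rotation vector, rad) and "tvec" (3), from world to camera coordinates, as OpenCV has them; the wrist camera has in their place "hand_eye" (4x4, takes a point from camera to tool coordinates, whose origin is the TCP and whose axes are the flange's). Camera axes: x right, y down, z forward; pixel columns grow to the right and rows downward; lengths in m; the calibration is good to about 2 mm. The wrist camera is an equidistant fisheye: a pixel r from the principal point sees the ray r / f radians off the axis. A picture is of the moment at which its call begins: read the wrist's pose just before it. camera_params takes no time and is no camera call.
- bot.finish_job(): hands the job in, once; it reports no verdict.
The state is a dict: "time": time; "q": joint angles; "joint_vel": joint speeds; "joint_torque": joint torques, N m; "tool_pos": TCP position; "tcp_rot": TCP orientation; "wrist_force": force on the tool from outside, world axes, zero at the start; "torque": the same for the moment, N m; "width": opening from 0.0 (shut) to 1.0 (fully open).
Only numpy, scipy, OpenCV 4.12 (cv2) and the standard library are available. Lean on these libraries where they do the work, as an engineer would, in place of code of your own. Each camera call takes 0.05 s, during which the arm holds its last target.

## Task

The ship is about to sail: flip the dock's red cam lever over to release its clamp, stack every full-length (110 mm) white specimen box on the dock, blue-banded ends towards the clamp so that all lugs drop fully into the notches below, and put the blue cover on top, keyed in the same way, striped end towards the clamp. Then flip the lever back so that it snaps over centre and clamps the stack. Leave the two short look-alike boxes on the bench and do not disturb the bottle, jar and tablet.

Things in the scene. Friction and masses are not known exactly. Their poses are not given: they have to be found in the camera images.
- long1_c (a point): full-length white specimen box (may be absent), 110 long x 56 wide x 46 mm high, 0.3 kg; pinch its plain long sides across the 56 mm. Site at its centre, 23 mm above its underside; x along its length to the blue-banded end, z up. It stands on two lugs, each 14 mm long, 8 mm deep, centred 44 mm from the middle: 40 mm wide at the blue +x end, 20 mm wide at the -x end. See long2
- long2_c (a point): full-length specimen box, same as long1 (may be absent). Its top has notches matching the lugs, 8 mm deep, open at the ends, with 2.5 mm play all round. A box seated on another stands 38 mm higher than it; one put the wrong way round or off its notches stands about 8 mm too high. Site at its centre, 23 mm above its underside, axes as long1
- long3_c (a point): full-length specimen box, same as long1 (may be absent). Site at its centre
- long4_c (a point): full-length specimen box, same as long1 (may be absent). Site at its centre
- long5_c (a point): full-length specimen box, same as long1 (may be absent). Site at its centre
- short1_c (a point): look-alike white specimen box that is too short: 84 mm long, else as long1 (blue-banded end, 56 mm wide, 46 mm high); its lugs do not match the dock. Site at its centre, 23 mm up. Stays on the bench
- short2_c (a point): look-alike white specimen box that is too short: 84 mm long, else as long1 (blue-banded end, 56 mm wide, 46 mm high); its lugs do not match the dock. Site at its centre, 23 mm up. Stays on the bench
- cover_c (a point): blue cover for the top of the stack, 58 mm high, 0.22 kg: plate 110 x 56 x 10 mm with lugs beneath as on long1 (wide one at +x, the end with a white stripe), seats on a box like another box. On it a grip bar 70 long (x), 18 thick (y), 40 mm high, 18 to 58 mm above the underside. Site at the bar's centre, 38 mm above the underside; x towards the striped end, z up
- dock_seat (a point): seat of the fixed dock: centre of its notch floor, 20 mm above the bench, where a bottom box's underside goes. x along the dock towards its clamp (blue and striped ends point this way), z up. Base 20 mm high, 84 mm wide; aluminium key blocks up to 28 mm form a wide and a narrow notch as on a box top. Steel end stop, 62 mm above the bench, 57 mm from the middle at -x
- pad_face (a point): middle of the clamp pad's rubber face, 57 mm above the bench; pad 50 mm wide, 31 to 83 mm above the bench. It moves along the dock's x: released, it is 63 mm from the seat's middle; clamped, it comes in to 51 mm, so it blocks an empty seat, or presses the bottom box about 2 mm sideways against the end stop
- lever_grip (a point): middle of the red upright grip post at the end of the cam lever: 22 mm in diameter, from 72 to 134 mm above the bench, this point 108 mm above it; it moves with the lever. Beneath it the lever's flat bar runs to the pivot, its top 81 mm above the bench
- lever_pivot (a point): fixed point on the lever's vertical pivot axis, 115 mm from the seat's middle along the dock's x and 108 mm above the bench, level with lever_grip, which circles it at 90 mm radius
- lever (a joint): angle of the cam lever about its vertical pivot, rad: 0 = clamped (at its stop), 2.0 = released (at its stop); grows counter-clockwise seen from above. Over-centre spring: above 0.4 it drives the lever to the released end, below 0.4 it snaps it to the clamped end; it stays at either by itself. Pushing the post takes up to about 10 N sideways
- wash_bottle: bystander: white bottle with red cap, 64 mm in diameter, 150 mm high; origin at the centre of its base
- jar: bystander: amber jar with white cap, 72 mm in diameter, 85 mm high; origin at the centre of its base
- tablet: bystander: black tablet lying flat, 190 x 130 x 10 mm; origin at the centre of its underside
Mind the look-alikes: they are no part of the job. There is more than one size of the part that bears cover_c; the job needs the largest. Leave any green look-alike of the part that bears short1_c alone.

How it is judged:
On the way, in this order (a step that is already met when the one before it is completed fails the run):
1. the cam lever is flipped to released (value of joint lever above 1.7 rad), for 0.2 s.
2. with the clamp released, all full-length boxes present are seated on the dock and the cover is seated on top (horizontal distance between each of long1_c, long2_c, long3_c, long4_c, long5_c, cover_c and dock_seat below 0.014 m and angle between each of long1_c, long2_c, long3_c, long4_c, long5_c, cover_c's own z axis and vertical below 0.05 rad and angle between the x axis of each of long1_c, long2_c, long3_c, long4_c, long5_c, cover_c and the x axis of dock_seat, either way round below 0.12 rad and (z of long1_c in the frame of dock_seat between 0.0195 and 0.0265 m or z of long1_c in the frame of dock_seat between 0.0575 and 0.0645 m or z of long1_c in the frame of dock_seat between 0.0955 and 0.1025 m or z of long1_c in the frame of dock_seat between 0.1335 and 0.1405 m or z of long1_c in the frame of dock_seat between 0.1715 and 0.1785 m) and (z of long2_c in the frame of dock_seat between 0.0195 and 0.0265 m or z of long2_c in the frame of dock_seat between 0.0575 and 0.0645 m or z of long2_c in the frame of dock_seat between 0.0955 and 0.1025 m or z of long2_c in the frame of dock_seat between 0.1335 and 0.1405 m or z of long2_c in the frame of dock_seat between 0.1715 and 0.1785 m) and (z of long3_c in the frame of dock_seat between 0.0195 and 0.0265 m or z of long3_c in the frame of dock_seat between 0.0575 and 0.0645 m or z of long3_c in the frame of dock_seat between 0.0955 and 0.1025 m or z of long3_c in the frame of dock_seat between 0.1335 and 0.1405 m or z of long3_c in the frame of dock_seat between 0.1715 and 0.1785 m) and (z of long4_c in the frame of dock_seat between 0.0195 and 0.0265 m or z of long4_c in the frame of dock_seat between 0.0575 and 0.0645 m or z of long4_c in the frame of dock_seat between 0.0955 and 0.1025 m or z of long4_c in the frame of dock_seat between 0.1335 and 0.1405 m or z of long4_c in the frame of dock_seat between 0.1715 and 0.1785 m) and (z of long5_c in the frame of dock_seat between 0.0195 and 0.0265 m or z of long5_c in the frame of dock_seat between 0.0575 and 0.0645 m or z of long5_c in the frame of dock_seat between 0.0955 and 0.1025 m or z of long5_c in the frame of dock_seat between 0.1335 and 0.1405 m or z of long5_c in the frame of dock_seat between 0.1715 and 0.1785 m) and (z of cover_c in the frame of dock_seat between 0.1485 and 0.1555 m or z of cover_c in the frame of dock_seat between 0.1865 and 0.1935 m or z of cover_c in the frame of dock_seat between 0.2245 and 0.2315 m) and z of cover_c in the frame of long1_c above 0.03 m and z of cover_c in the frame of long2_c above 0.03 m and z of cover_c in the frame of long3_c above 0.03 m and z of cover_c in the frame of long4_c above 0.03 m and z of cover_c in the frame of long5_c above 0.03 m and value of joint lever above 1.5 rad), for 0.2 s.
3. the cam lever has snapped over centre to clamped (value of joint lever below 0.15 rad), for 0.2 s.
At the end, for the whole second after the job is handed in: all full-length boxes present, and the cover above them, are seated in the dock (within 14 mm of its middle, tilt under 0.05 rad, turn under 0.12 rad, height within 3.5 mm of a seated level); lever below 0.15 rad; all at rest; short boxes over 100 mm from the dock's middle (horizontal distance between each of long1_c, long2_c, long3_c, long4_c, long5_c, cover_c and dock_seat below 0.014 m and angle between each of long1_c, long2_c, long3_c, long4_c, long5_c, cover_c's own z axis and vertical below 0.05 rad and angle between the x axis of each of long1_c, long2_c, long3_c, long4_c, long5_c, cover_c and the x axis of dock_seat, either way round below 0.12 rad and (z of long1_c in the frame of dock_seat between 0.0195 and 0.0265 m or z of long1_c in the frame of dock_seat between 0.0575 and 0.0645 m or z of long1_c in the frame of dock_seat between 0.0955 and 0.1025 m or z of long1_c in the frame of dock_seat between 0.1335 and 0.1405 m or z of long1_c in the frame of dock_seat between 0.1715 and 0.1785 m) and (z of long2_c in the frame of dock_seat between 0.0195 and 0.0265 m or z of long2_c in the frame of dock_seat between 0.0575 and 0.0645 m or z of long2_c in the frame of dock_seat between 0.0955 and 0.1025 m or z of long2_c in the frame of dock_seat between 0.1335 and 0.1405 m or z of long2_c in the frame of dock_seat between 0.1715 and 0.1785 m) and (z of long3_c in the frame of dock_seat between 0.0195 and 0.0265 m or z of long3_c in the frame of dock_seat between 0.0575 and 0.0645 m or z of long3_c in the frame of dock_seat between 0.0955 and 0.1025 m or z of long3_c in the frame of dock_seat between 0.1335 and 0.1405 m or z of long3_c in the frame of dock_seat between 0.1715 and 0.1785 m) and (z of long4_c in the frame of dock_seat between 0.0195 and 0.0265 m or z of long4_c in the frame of dock_seat between 0.0575 and 0.0645 m or z of long4_c in the frame of dock_seat between 0.0955 and 0.1025 m or z of long4_c in the frame of dock_seat between 0.1335 and 0.1405 m or z of long4_c in the frame of dock_seat between 0.1715 and 0.1785 m) and (z of long5_c in the frame of dock_seat between 0.0195 and 0.0265 m or z of long5_c in the frame of dock_seat between 0.0575 and 0.0645 m or z of long5_c in the frame of dock_seat between 0.0955 and 0.1025 m or z of long5_c in the frame of dock_seat between 0.1335 and 0.1405 m or z of long5_c in the frame of dock_seat between 0.1715 and 0.1785 m) and (z of cover_c in the frame of dock_seat between 0.1485 and 0.1555 m or z of cover_c in the frame of dock_seat between 0.1865 and 0.1935 m or z of cover_c in the frame of dock_seat between 0.2245 and 0.2315 m) and z of cover_c in the frame of long1_c above 0.03 m and z of cover_c in the frame of long2_c above 0.03 m and z of cover_c in the frame of long3_c above 0.03 m and z of cover_c in the frame of long4_c above 0.03 m and z of cover_c in the frame of long5_c above 0.03 m and horizontal distance between each of short1_c, short2_c and dock_seat above 0.1 m and linear speed of each of long1, long2, long3, long4, long5, cover below 0.02 m/s and value of joint lever below 0.15 rad); the robot touches nothing.
It fails at once if the short box is lifted off the bench (height (world z) of short1_c above 0.055 m).
It fails at once if the short box is lifted off the bench (height (world z) of short2_c above 0.055 m).
It fails at once if the wash_bottle is knocked away or over (distance of wash_bottle from where it was at the start of the episode above 0.05 m or angle between wash_bottle's own z axis and vertical above 0.5 rad).
It fails at once if the jar is knocked away or over (distance of jar from where it was at the start of the episode above 0.05 m or angle between jar's own z axis and vertical above 0.5 rad).
It fails at once if the tablet is knocked away or over (distance of tablet from where it was at the start of the episode above 0.05 m or angle between tablet's own z axis and vertical above 0.5 rad).
Of long1, long2, long3, long4, long5 only 3 to 5 are there at a start; the rules pass over those that are not, and their reading is None.
At some moment in a run one of long1, long2, long3, long4, long5, cover may be knocked a few centimetres aside while the robot is not near it.
It also fails if it takes over 210 s, if anything falls off the work surface, if the arm or the gripper's body presses on something with over 40 N, if the wrist force passes 120 N, or if a joint passes its speed limit or range.

## Working session

There is one attempt and no reset: what is moved stays moved. The work goes in short steps, Python scripts to look and compute and a tool call to move; the robot and the scene stay as the last step left them, time stands still between calls to the robot, and variables do not carry over. Pictures are saved under pics/ and viewed, and the job is handed in when it is done.

Besides the shell and the picture viewer there is one more tool, called after "Emit:" by a JSON object that holds its "method" and its "body". apply_moves: Moves the arm, as the interface text tells. Shift numbers are shares of 1000 mm and turn numbers shares of pi rad, none past 1 either way. Its arguments: {"type":"object","properties":{"plan":{"type":"array","items":{"type":"array","items":{"type":"array","items":{"type":"number","minimum":-1,"maximum":1}}}},"force":{"type":"number"}},"required":["plan"]}

```bash
ls; mkdir -p pics
python3 - <<'E'
from workcell import readout, read_camera, camera_params, bot
import cv2
s=readout.read_state(); print(s)
for n in ["scene","side","wrist"]:
    print(n,camera_params(n))
    im=read_camera(n); cv2.imwrite(f"pics/{n}0.png",im[:,:,::-1])
E
```

```text
pics
{'time': 0.0, 'q': array([ 1.30009897e+00,  2.64744029e-01,  1.60536925e+00, -2.89255592e-05,
        1.27372200e+00, -3.69136260e-02]), 'joint_vel': array([-9.87874774e-04, -1.03167759e-03,  7.49635425e-05,  8.12350964e-04,
       -4.55578378e-04, -3.78958773e-04]), 'joint_torque': array([ 3.43681877e-04, -5.15124714e+01, -3.67302239e+01,  1.06697262e-04,
        1.31706076e-02, -1.28326469e-06]), 'tool_pos': array([0.15619358, 0.65592313, 0.22997076]), 'tcp_rot': array([-0.36634055, -3.11983972,  0.00348742]), 'wrist_force': array([ 0.47380273,  0.18756321, -0.35414671]), 'torque': array([ 0.01550897,  0.00804235, -0.02323444]), 'width': 0.9974350612219004}
scene {'fovy': 56.82429213121874, 'cx': 284.14575332863205, 'cy': 208.2459001661475, 'rvec': array([ 2.36002068,  0.69336845, -0.25954065]), 'tvec': array([-0.4549513 , -0.12282443,  1.26950271])}
side {'fovy': 49.871611522176735, 'cx': 270.84256327712603, 'cy': 214.7173881240181, 'rvec': array([ 2.22879461, -0.094571  ,  0.07388623]), 'tvec': array([-0.52972385,  0.11241662,  1.20310958])}
wrist {'fovy': 65.70646984690485, 'cx': 278.54168283911827, 'cy': 212.24182501236785, 'hand_eye': array([[-2.30456880e-04, -9.53297090e-01, -3.02034112e-01,
         7.63532590e-02],
       [ 9.99999856e-01, -3.66144677e-04,  3.92630516e-04,
        -4.14330528e-04],
       [-4.84881711e-04, -3.02033978e-01,  9.53297037e-01,
        -1.42467496e-01],
       [ 0.00000000e+00,  0.00000000e+00,  0.00000000e+00,
         1.00000000e+00]])}
```

View pics/scene0.png

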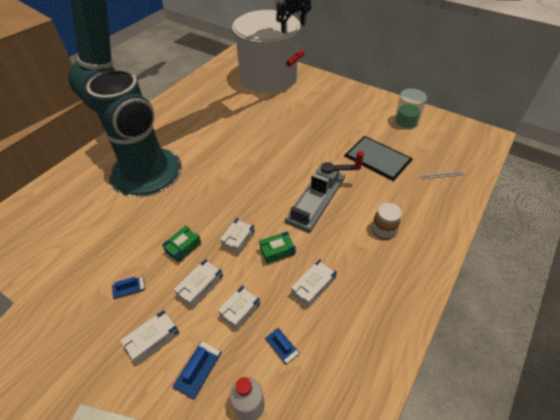

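View pics/side0.png

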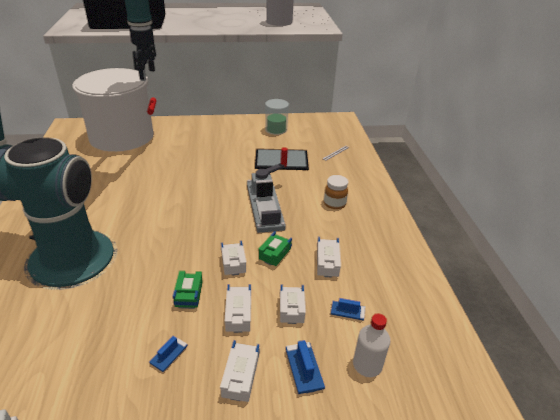

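View pics/wrist0.png

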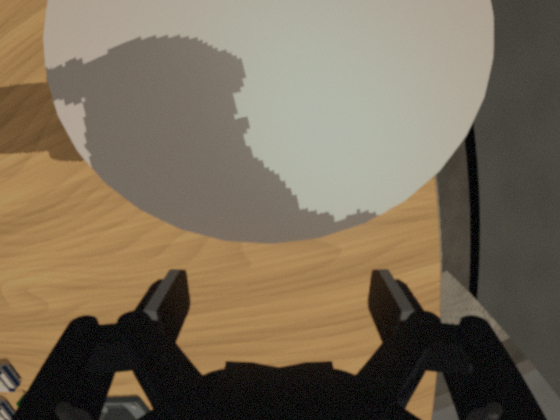

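The pictures show three long-looking white boxes at scene pixels (199,283), (150,335) and (314,282), and two shorter ones at (238,235) and (239,306). There are also two green look-alikes, one big blue cover at (198,369) and two small ones. The dock is at (316,197), its lever grip at (360,160) near the tablet. Next I'll measure these.

```bash
cat > h.py <<'E'
import numpy as np, cv2
from scipy.spatial.transform import Rotation as R
from workcell import readout, read_camera, camera_params, bot
def cam(name, st=None):
    p=camera_params(name); f=210/np.tan(np.radians(p['fovy'])/2)
    if name=='wrist':
        st=st or readout.read_state()
        T=np.eye(4);T[:3,:3]=R.from_rotvec(st['tcp_rot']).as_matrix();T[:3,3]=st['tool_pos']
        C=T@p['hand_eye']; Rwc=C[:3,:3]; o=C[:3,3]
    else:
        Rm=R.from_rotvec(p['rvec']).as_matrix(); Rwc=Rm.T; o=-Rm.T@np.array(p['tvec'])
    return dict(name=name,f=f,cx=p['cx'],cy=p['cy'],R=Rwc,o=o)
def rays(c,uv):
    uv=np.atleast_2d(np.array(uv,float)); a=(uv-[c['cx'],c['cy']])/c['f']
    if c['name']=='wrist':
        r=np.linalg.norm(a,axis=1,keepdims=True)+1e-12
        d=np.hstack([a/r*np.sin(r),np.cos(r)])
    else:
        d=np.hstack([a,np.ones((len(a),1))]); d/=np.linalg.norm(d,axis=1,keepdims=True)
    return d@c['R'].T
def onplane(c,uv,z):
    d=rays(c,uv); return c['o']+d*((z-c['o'][2])/d[:,2:3])
def proj(c,P):
    P=np.atleast_2d(np.array(P,float)); q=(P-c['o'])@c['R']
    if c['name']=='wrist':
        rr=np.linalg.norm(q[:,:2],axis=1,keepdims=True)+1e-12
        th=np.arctan2(rr,q[:,2:3]); a=q[:,:2]/rr*th
    else: a=q[:,:2]/q[:,2:3]
    return a*c['f']+[c['cx'],c['cy']]
def tri(c1,u1,c2,u2):
    A=np.zeros((3,3));b=np.zeros(3)
    for c,u in((c1,u1),(c2,u2)):
        d=rays(c,u)[0];M=np.eye(3)-np.outer(d,d);A+=M;b+=M@c['o']
    return np.linalg.solve(A,b)
def shot(name,tag):
    st=readout.read_state(); c=cam(name,st); im=read_camera(name)[:,:,::-1].copy()
    cv2.imwrite(f'pics/{tag}.png',im); return im,c
def warp(im,c,cx,cy,z,w,h,mmpp=1.0):
    """top-down orthographic resampling of plane z, centre cx,cy, x up, y left; w,h px"""
    X=cx+(h/2-np.arange(h))*mmpp/1e3; Y=cy+(w/2-np.arange(w))*mmpp/1e3
    gx,gy=np.meshgrid(X,Y,indexing='ij')
    uv=proj(c,np.stack([gx.ravel(),gy.ravel(),np.full(gx.size,z)],1)).astype(np.float32)
    return cv2.remap(im,uv[:,0].reshape(h,w),uv[:,1].reshape(h,w),cv2.INTER_LINEAR)
E
python3 - <<'E'
from h import *
for n in('scene','side'):
    im=cv2.imread(f'pics/{n}0.png'); c=cam(n); print(n,c['o'])
    if n=='scene': crop=im[130:420,80:440]; 
    else: crop=im[130:410,140:420]
    k=2; cv2.imwrite(f'pics/{n}0z.png',cv2.resize(crop,None,fx=k,fy=k,interpolation=cv2.INTER_CUBIC))
    pts={'scene':dict(A=(199,283),B=(150,335),C=(314,282),s1=(238,235),s2=(239,306),cov=(198,369),dock=(316,200),grip=(360,160),bottle=(247,400),jar=(387,222),potTop=(267,27)),
     'side':dict(A=(238,305),B=(240,368),C=(328,255),s1=(233,257),s2=(291,302),cov=(304,365),dock=(265,205),grip=(284,158))}[n]
    for k,v in pts.items(): print(k,onplane(c,v,0.046 if k not in('grip',) else .12).round(3))
E
```

```text
scene [ 0.88020822 -0.51620436  0.89020796]
A [[ 0.446 -0.235  0.046]]
B [[ 0.44  -0.394  0.046]]
C [[ 0.681 -0.081  0.046]]
s1 [[ 0.438 -0.068  0.046]]
s2 [[ 0.565 -0.231  0.046]]
cov [[ 0.579 -0.392  0.046]]
dock [[0.552 0.154 0.046]]
grip [[0.611 0.297 0.12 ]]
bottle [[ 0.702 -0.385  0.046]]
jar [[0.757 0.189 0.046]]
potTop [[-0.178  0.966  0.046]]
side [ 0.42756969 -0.92675088  0.83608282]
A [[ 0.434 -0.24   0.046]]
B [[ 0.432 -0.403  0.046]]
C [[ 0.67  -0.091  0.046]]
s1 [[ 0.427 -0.081  0.046]]
s2 [[ 0.555 -0.241  0.046]]
cov [[ 0.559 -0.406  0.046]]
dock [[0.527 0.135 0.046]]
grip [[0.597 0.275 0.12 ]]
```

```bash
python3 -c "
import cv2
a=cv2.imread('pics/scene0z.png');print(a.shape)
b=cv2.imread('pics/side0z.png');print(b.shape)"
```

```text
(580, 720, 3)
(560, 560, 3)
```

View pics/scene0z.png

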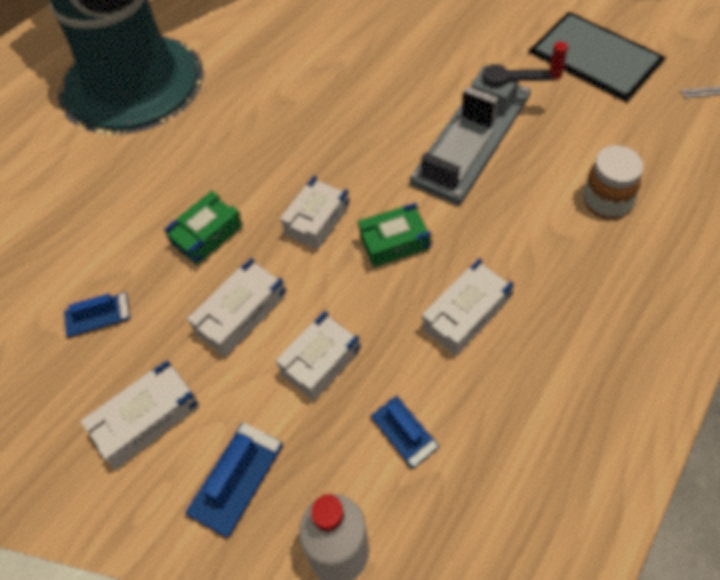

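View pics/side0z.png

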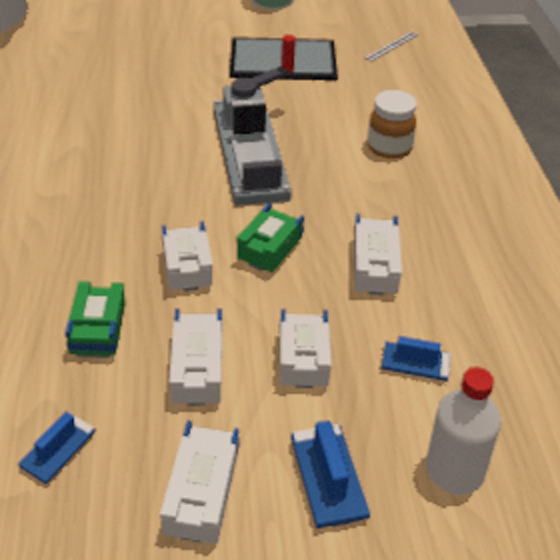

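```bash
cat >> h.py <<'E'
def goto(target=None, yaw=None, steps=8, st=None, R_t=None):
    """print per-row numbers to move from measured pose; yaw = world angle of tool x axis, tool down"""
    st=st or readout.read_state(); R0=R.from_rotvec(st['tcp_rot']); p0=np.array(st['tool_pos'])
    t=p0 if target is None else np.array(target,float)
    if yaw is not None:
        cx=np.array([np.cos(yaw),np.sin(yaw),0]); cz=np.array([0,0,-1.]); R1=R.from_matrix(np.stack([cx,np.cross(cz,cx),cz],1))
    else: R1=R0
    d=R0.inv().apply(t-p0); rv=(R0.inv()*R1).as_rotvec()
    print('from',p0.round(4),'yawx',round(np.degrees(np.arctan2(*R0.as_matrix()[[1,0],0])),2),'-> shift',d.round(4),'turn/pi',(rv/np.pi).round(4),
      'rows>=%.1f'%max(np.linalg.norm(d)/.0417,np.degrees(np.linalg.norm(rv))/7.16),'t',round(st['time'],2),'w',round(st['width'],3),'F',np.array(st['wrist_force']).round(1))
    return d,rv/np.pi
E
python3 - <<'E'
from h import *
cs=cam('scene');cd=cam('side')
S=cv2.imread('pics/scene0.png');D=cv2.imread('pics/side0.png')
def red(im,box):
    x0,y0,x1,y1=box;h=im[y0:y1,x0:x1].astype(int)
    m=((h[...,2]>90)&(h[...,1]<60)&(h[...,0]<70)).astype(np.uint8)
    ys,xs=np.nonzero(m); 
    return (xs.mean()+x0,ys.mean()+y0),(xs.min()+x0,xs.max()+x0,ys.min()+y0,ys.max()+y0)
a=red(S,(340,140,380,180));b=red(D,(270,140,300,175));print(a,b)
print('grip',tri(cs,a[0],cd,b[0]))
print('pot base front',onplane(cs,(267,86),0),onplane(cs,(240,75),0),onplane(cs,(297,75),0))
# pivot cap centre approx: scene zoom (495,74)->; side zoom (244,87)
u1=(80+495/2,130+74/2);u2=(140+244/2,130+87/2);print('pivotcap',tri(cs,u1,cd,u2))
u1=(80+441/2,130+155/2);print('endstop top edge',onplane(cs,u1,.062)); print(onplane(cd,(140+262/2,130+160/2),.062))
goto([0.5,0.12,0.36],np.pi)
E
```

```text
((np.float64(359.6666666666667), np.float64(154.93333333333334)), (np.int64(355), np.int64(363), np.int64(151), np.int64(169))) ((np.float64(283.6595744680851), np.float64(156.13829787234042)), (np.int64(281), np.int64(286), np.int64(148), np.int64(165)))
grip [0.59929039 0.3283348  0.1013923 ]
pot base front [[0.05809274 0.61985293 0.        ]] [[-0.08479313  0.62683043  0.        ]] [[0.11817411 0.75548967 0.        ]]
pivotcap [0.52736929 0.26366058 0.07425278]
endstop top edge [[0.5358372  0.09359848 0.062     ]]
[[0.53980262 0.08841506 0.062     ]]
from [0.1562 0.6561 0.2302] yawx 166.6 -> shift [-0.4586 -0.4421 -0.129 ] turn/pi [-0.0006 -0.0001 -0.0744] rows>=15.6 t 0.15 w 1.0 F [-0.2  0.2 -0.9]
```

Emit:
{"method": "apply_moves", "body": {"plan": [[[0, 0, -0.04, 0, 0, 0, -1], [-0.458, -0.442, -0.129, 0, 0, -0.074, -1], [-0.458, -0.442, -0.129, 0, 0, -0.074, -1], [-0.458, -0.442, -0.129, 0, 0, -0.074, -1], [-0.458, -0.442, -0.129, 0, 0, -0.074, -1], [-0.458, -0.442, -0.129, 0, 0, -0.074, -1], [-0.458, -0.442, -0.129, 0, 0, -0.074, -1], [-0.458, -0.442, -0.129, 0, 0, -0.074, -1]]]}}

```text
time: 0.82
tool_pos: [0.3125, 0.4114, 0.3116]
tcp_rot: [-0.001, -3.142, 0.0]
wrist_force: [1.2, 0.3, 0.3]
width: 1.0
```

Run:
```python
from h import *
goto([0.5,0.12,0.36],np.pi)
```

```text
from [0.3125 0.4114 0.3116] yawx 179.95 -> shift [-0.1877 -0.2913 -0.0483] turn/pi [-0.0001 -0.     -0.0003] rows>=8.4 t 0.82 w 1.0 F [1.2 0.3 0.3]
```

Emit:
{"method": "apply_moves", "body": {"plan": [[[-0.186, -0.29, -0.048, 0, 0, 0, -1], [-0.186, -0.29, -0.048, 0, 0, 0, -1], [-0.186, -0.29, -0.048, 0, 0, 0, -1], [-0.186, -0.29, -0.048, 0, 0, 0, -1], [-0.186, -0.29, -0.048, 0, 0, 0, -1], [-0.186, -0.29, -0.048, 0, 0, 0, -1], [-0.186, -0.29, -0.048, 0, 0, 0, -1], [-0.186, -0.29, -0.048, 0, 0, 0, -1]]]}}

```text
time: 1.48
tool_pos: [0.4904, 0.1332, 0.3578]
tcp_rot: [0.002, 3.142, 0.0]
wrist_force: [0.4, 0.5, -0.6]
width: 1.002
```

Run:
```python
from h import *
print(readout.read_state()['joint_vel'].round(2))
im,c=shot('wrist','w1'); print(c['o'])
goto([0.5,0.12,0.36],np.pi)
```

```text
[-0.94  0.25 -0.35  0.01  0.09 -0.93]
[0.41392178 0.13261934 0.50030078]
from [0.4947 0.1269 0.3589] yawx 179.64 -> shift [-0.0054 -0.0069 -0.0011] turn/pi [-0.0019  0.0016 -0.002 ] rows>=0.2 t 1.53 w 1.003 F [ 4.  -4.7 -0.1]
```

View pics/w1.png

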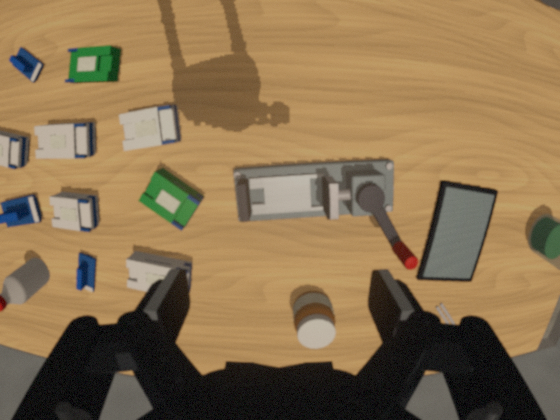

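Run:
```python
from h import *
print(readout.read_state()['joint_vel'].round(3))
im,c=shot('wrist','w2'); goto([0.5,0.12,0.36],np.pi)
z=cv2.resize(im[140:300,220:420],None,fx=4,fy=4,interpolation=cv2.INTER_CUBIC)[:600,:800]; cv2.imwrite('pics/w2z.png',z)
```

```text
[ 0.088 -0.019  0.029  0.054  0.004  0.174]
from [0.4928 0.1303 0.3583] yawx 179.52 -> shift [-0.0073 -0.0102 -0.0017] turn/pi [-0.0007  0.0007 -0.0027] rows>=0.3 t 1.58 w 0.997 F [1.  0.9 0. ]
```

View pics/w2z.png

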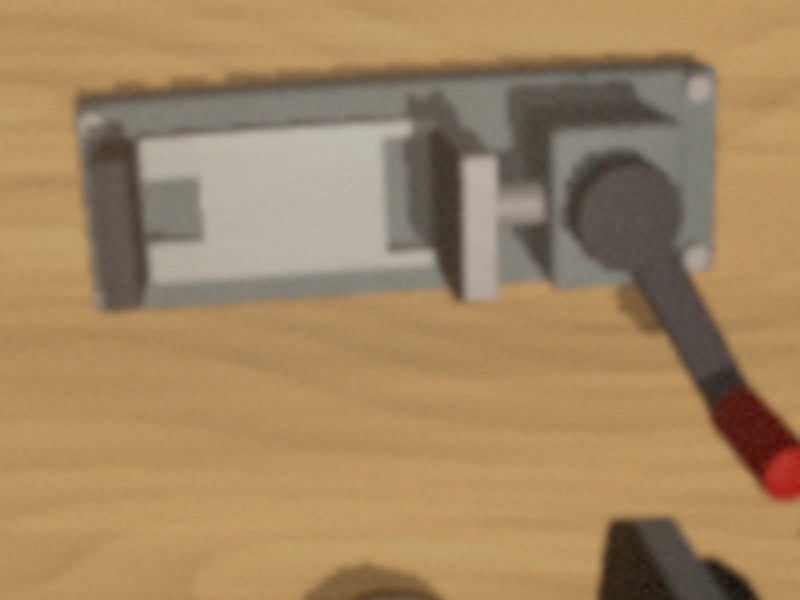

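Run:
```python
from h import *
st=readout.read_state(); c=cam('wrist',st)
g=lambda u,v,z: onplane(c,(220+u/4,140+v/4),z)[0][:2]
TL,TR,BR,BL=[g(*q,.02) for q in((80,100),(714,65),(712,268),(100,308))]
print(TL,TR,BR,BL,'len',np.linalg.norm(TR-TL),np.linalg.norm(BR-BL),'wid',np.linalg.norm(TR-BR),np.linalg.norm(TL-BL))
for a,b in((TL,TR),(BL,BR)): d=b-a; print('yaw',np.degrees(np.arctan2(d[1],d[0])))
print('block edge yaw', [np.degrees(np.arctan2(*(g(410,122,.028)-g(140,140,.028))[::-1])), np.degrees(np.arctan2(*(g(433,264,.028)-g(150,282,.028))[::-1]))])
nar=[g(147,211,.02),g(202,211,.02)]; print('narrow notch',nar)
print('block corners',g(140,140,.028),g(150,282,.028),g(388,140,.028),g(390,248,.028))
print('stop top inner',g(130,145,.062),g(143,302,.062))
print('grip top',g(785,472,.134)); print('pivot',[g(628,214,z) for z in(.081,.09,.1)])
```

```text
[0.49465151 0.07136443] [0.47978305 0.3154634 ] [0.56216403 0.32160513] [0.57688627 0.07598076] len 0.24455138483675679 0.24606519148843245 wid 0.08260959777848385 0.08236423330340373
yaw 93.48566920791444
yaw 93.43009268106003
block edge yaw [np.float64(93.56482203674473), np.float64(93.36148730814013)]
narrow notch [array([0.53799106, 0.09553182]), array([0.53820258, 0.11653659])]
block corners [0.50876947 0.09420094] [0.56389055 0.09649184] [0.50936475 0.1861476 ] [0.55109778 0.18783271]
stop top inner [0.50379935 0.09332016] [0.56068147 0.0962339 ]
grip top [0.59854145 0.31189133]
pivot [array([0.52409829, 0.26413192]), array([0.52177867, 0.26126693]), array([0.51920132, 0.25808359])]
```

Seat ≈ (0.5315, 0.152), dock yaw ≈ 93.45°. The post is at ≈ (0.600, 0.314) and the pivot at ≈ (0.525, 0.266). The sizes agree: the base measures 82 mm wide and the lever radius about 87–90 mm. Next I'll push the lever over with shut fingers.

Run:
```python
from h import *
goto([0.629,0.291,0.2],np.radians(142))
```

```text
from [0.4928 0.1303 0.3583] yawx 179.52 -> shift [-0.1345  0.1622  0.1582] turn/pi [-0.0004  0.0009  0.2085] rows>=6.3 t 1.58 w 0.997 F [1.  0.9 0. ]
```

Emit:
{"method": "apply_moves", "body": {"plan": [[[-0.133, 0.16, 0.158, 0, 0, 0.208, 1], [-0.133, 0.16, 0.158, 0, 0, 0.208, 1], [-0.133, 0.16, 0.158, 0, 0, 0.208, 1], [-0.133, 0.16, 0.158, 0, 0, 0.208, 1], [-0.133, 0.16, 0.158, 0, 0, 0.208, 1], [-0.133, 0.16, 0.158, 0, 0, 0.208, 1], [-0.133, 0.16, 0.158, 0, 0, 0.208, 1], [-0.133, 0.16, 0.158, 0, 0, 0.208, 1]]]}}

```text
time: 2.25
tool_pos: [0.6213, 0.2967, 0.1944]
tcp_rot: [-1.004, -2.97, 0.007]
wrist_force: [-0.1, -0.8, -0.4]
width: -0.001
```

Run:
```python
from h import *
im,c=shot('wrist','w3'); goto([0.629,0.291,0.095],np.radians(142))
```

```text
from [0.6216 0.2957 0.1971] yawx 142.62 -> shift [-0.009   0.0012  0.1021] turn/pi [-0.0014 -0.0008  0.0034] rows>=2.5 t 2.3 w 0.001 F [ 0.8 -0.4  0.6]
```

View pics/w3.png

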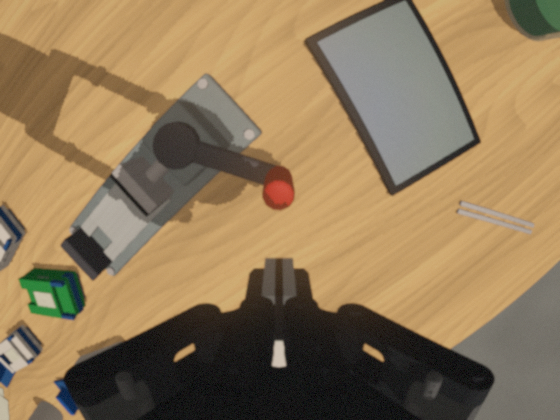

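The shut fingers sit just behind the post (post top at (278,190)), and pushing along tool +x carries it over. I'll descend, then push.

Run:
```python
from h import *
c=cam('wrist'); print(onplane(c,(278,192),.134))
goto([0.629,0.291,0.095],np.radians(142)); goto([0.563,0.352,0.095],np.radians(142))
```

```text
[[0.60133675 0.31056469 0.134     ]]
from [0.6216 0.2957 0.1971] yawx 142.62 -> shift [-0.009   0.0012  0.1021] turn/pi [-0.0014 -0.0008  0.0034] rows>=2.5 t 2.3 w 0.001 F [ 0.8 -0.4  0.6]
from [0.6216 0.2957 0.1971] yawx 142.62 -> shift [0.0805 0.0096 0.1022] turn/pi [-0.0014 -0.0008  0.0034] rows>=3.1 t 2.3 w 0.001 F [ 0.8 -0.4  0.6]
```

Emit:
{"method": "apply_moves", "body": {"plan": [[[-0.014, 0.001, 0.04, 0, 0, 0, 1], [-0.014, 0.001, 0.08, 0, 0, 0, 1], [-0.014, 0.001, 0.102, 0, 0, 0, 1], [-0.014, 0.001, 0.102, 0, 0, 0, 1], [0.01, 0.004, 0.102, 0, 0, 0, 1], [0.034, 0.006, 0.102, 0, 0, 0, 1], [0.058, 0.009, 0.102, 0, 0, 0, 1], [0.082, 0.01, 0.102, 0, 0, 0, 1]]]}}

```text
time: 2.97
tool_pos: [0.5655, 0.3536, 0.1023]
tcp_rot: [1.01, 2.97, 0.007]
wrist_force: [0.5, 0.3, 0.3]
width: -0.004
```

Run:
```python
from h import *
im,c=shot('wrist','w4'); goto([0.563,0.352,0.2],np.radians(180))
```

```text
from [0.5615 0.3565 0.1021] yawx 142.54 -> shift [-0.0039 -0.0023 -0.0979] turn/pi [ 0.0014  0.     -0.2081] rows>=5.2 t 3.02 w 0.0 F [-2.5  0.9  0.1]
```

View pics/w4.png

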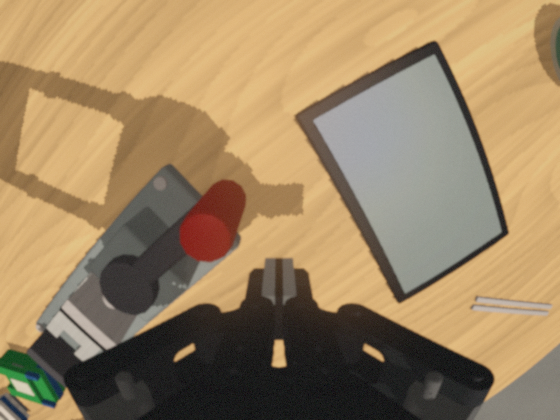

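Emit:
{"method": "apply_moves", "body": {"plan": [[[0, 0, -0.04, 0, 0, 0, 1], [0, 0, -0.08, 0, 0, 0, 1], [0, 0, -0.12, 0, 0, -0.03, 1], [0, 0, -0.16, 0, 0, -0.07, -1], [0, 0, -0.2, 0, 0, -0.11, -1], [0, 0, -0.23, 0, 0, -0.15, -1], [0, 0, -0.23, 0, 0, -0.19, -1], [0, 0, -0.23, 0, 0, -0.208, -1]]]}}

```text
time: 3.68
tool_pos: [0.5657, 0.3532, 0.3372]
tcp_rot: [-0.007, 3.13, 0.01]
wrist_force: [0.9, 0.8, -0.8]
width: 0.711
```

Run:
```python
from h import *
im,c=shot('wrist','w5'); goto([0.52,0.1,0.33],np.radians(180));goto([0.53,-0.15,0.33],np.radians(180))
```

```text
from [0.565  0.3528 0.3349] yawx -179.74 -> shift [ 0.0461 -0.2526  0.0034] turn/pi [0.0014 0.0026 0.0014] rows>=6.2 t 3.73 w 0.792 F [-0.8  0.9  0.1]
from [0.565  0.3528 0.3349] yawx -179.74 -> shift [ 0.0373 -0.5026  0.0023] turn/pi [0.0014 0.0026 0.0014] rows>=12.1 t 3.73 w 0.792 F [-0.8  0.9  0.1]
```

View pics/w5.png

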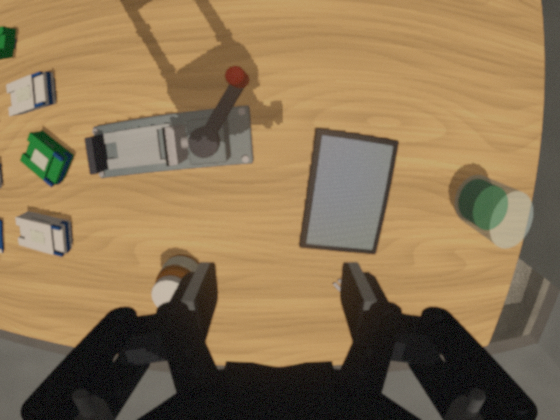

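Lever released (post now at (236,75)). I'll pass over the dock for a second measurement.

Emit:
{"method": "apply_moves", "body": {"plan": [[[0.04, -0.25, 0.05, 0, 0, 0, -1], [0.04, -0.25, 0.05, 0, 0, 0, -1], [0.04, -0.25, 0.05, 0, 0, 0, -1], [0.04, -0.25, 0.05, 0, 0, 0, -1], [0.04, -0.25, 0.05, 0, 0, 0, -1], [0.04, -0.25, 0.05, 0, 0, 0, -1], [0.04, -0.25, 0.05, 0, 0, 0, -1], [0.04, -0.25, 0.05, 0, 0, 0, -1]]]}}

```text
time: 4.4
tool_pos: [0.5229, 0.1002, 0.2792]
tcp_rot: [0.011, 3.14, -0.0]
wrist_force: [-0.2, 0.0, 0.5]
width: 0.998
```

Run:
```python
from h import *
import time
print(readout.read_state()['joint_vel'].round(3))
im,c=shot('wrist','w6')
st=readout.read_state();print(st['joint_vel'].round(3));im,c=shot('wrist','w7');goto([0.53,-0.15,0.33],np.radians(180))
import pickle;pickle.dump((im,c),open('w7.pkl','wb'))
z=cv2.resize(im[100:250,180:380],None,fx=4,fy=4,interpolation=cv2.INTER_CUBIC); cv2.imwrite('pics/w7z.png',z)
```

```text
[ 0.056  0.024 -0.046  0.033 -0.01   0.026]
[ 0.043  0.023 -0.029  0.011 -0.006  0.004]
from [0.5242 0.1031 0.2797] yawx 179.81 -> shift [-0.0068 -0.253  -0.0506] turn/pi [ 0.0004  0.001  -0.0011] rows>=6.2 t 4.5 w 0.999 F [-0.7 -0.7 -0.3]
```

View pics/w7.png

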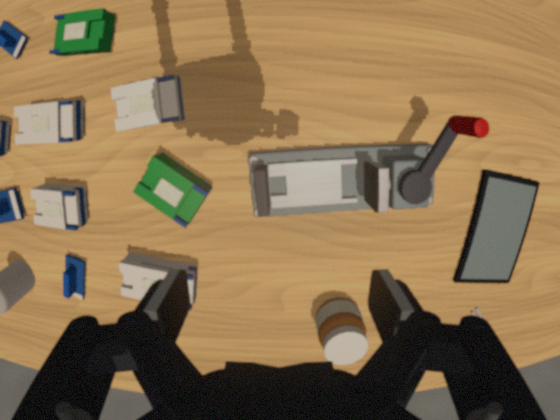

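View pics/w7z.png

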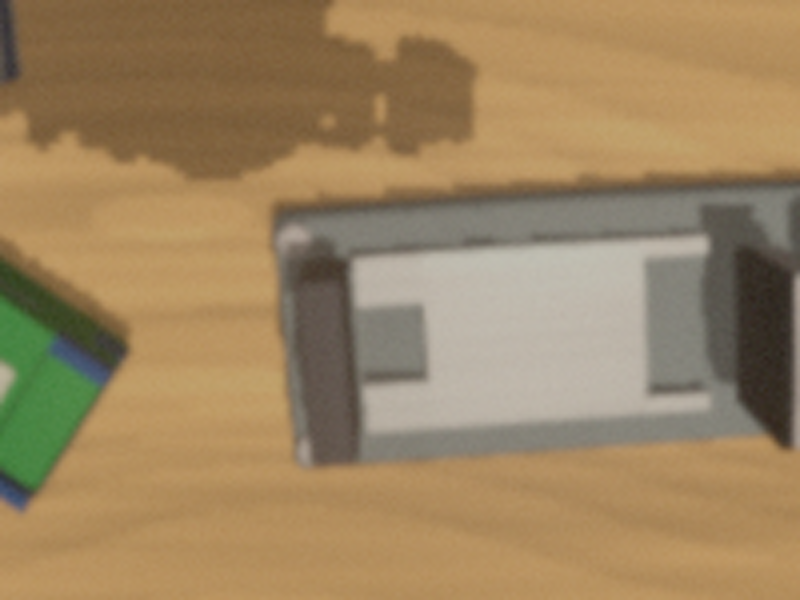

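Run:
```python
from h import *
import pickle
im,c=pickle.load(open('w7.pkl','rb'))
g=lambda u,v,z: onplane(c,(180+u/4,100+v/4),z)[0][:2]
ex=np.array([np.cos(np.radians(93.45)),np.sin(np.radians(93.45))]);ey=np.array([-ex[1],ex[0]])
seat=np.array([.5315,.152])
def loc(p): d=p-seat; return (np.array([d@ex,d@ey])*1e3).round(1)
for n,u,v,z in [('narrow inner top',425,306,.028),('narrow inner bot',427,382,.028),('narrow floorbot',427,377,.02),('wide TL',645,257,.028),('wide BL',648,394,.028),('wide floor BL',648,386,.02),
 ('block TL',350,255,.028),('block TR',708,235,.028),('block BL',362,433,.028),('block BR',710,408,.028),('baseTL',276,213,.02),('baseBL',300,464,.02),('stop inner top T',345,262,.062),('stop inner top B',357,462,.062)]:
    print(n,loc(g(u,v,z)))
print('grip top',onplane(c,(482,127),.134)[0])
p=onplane(c,(417,187),.083)[0];print('pivot',p,loc(p[:2]))
```

```text
narrow inner top [-40.3   7.3]
narrow inner bot [-41.1 -17. ]
narrow floorbot [-40.9 -17.5]
wide TL [28.7 18.8]
wide BL [ 28.9 -25.3]
wide floor BL [ 30.5 -24.9]
block TL [-62.2  24.7]
block TR [49.  24.9]
block BL [-62.6 -32.3]
block BR [ 49.3 -31.2]
baseTL [-84.5  38.3]
baseBL [-84. -44.]
stop inner top T [-62.3  28.2]
stop inner top B [-63.2 -30.7]
grip top [0.45023732 0.30663628 0.134     ]
pivot [0.52608301 0.2594112  0.083     ] [107.5  -1.1]
```

```bash
cat >> h.py <<'E'
def settle_shot(tag,n=4):
    for i in range(n):
        st=readout.read_state(); im,c=shot('wrist',tag)
        print(st['time'].__round__(2),np.array(st['tool_pos']).round(4),np.abs(st['joint_vel']).max().round(3),R.from_rotvec(st['tcp_rot']).as_matrix()[:,2].round(4))
    return im,c
E
python3 - <<'E'
from h import *
import pickle
im,c=settle_shot('w8',5); pickle.dump((im,c),open('w8.pkl','wb'))
old,_=pickle.load(open('w7.pkl','rb'))
# image shift between w7 and w8
print(cv2.phaseCorrelate(np.float32(cv2.cvtColor(old[100:250,180:460],6)),np.float32(cv2.cvtColor(im[100:250,180:460],6))))
z=cv2.resize(im[100:250,180:380],None,fx=4,fy=4,interpolation=cv2.INTER_CUBIC); cv2.imwrite('pics/w8z.png',z)
E
```

```text
4.5 [0.5242 0.1031 0.2797] 0.032 [ 0.003   0.0013 -1.    ]
4.55 [0.5245 0.1038 0.2795] 0.021 [ 0.0029  0.0012 -1.    ]
4.6 [0.5245 0.1042 0.2792] 0.014 [ 0.0024  0.001  -1.    ]
4.65 [0.5245 0.1044 0.2789] 0.009 [ 1.8e-03  8.0e-04 -1.0e+00]
4.7 [0.5244 0.1044 0.2785] 0.009 [ 1.2e-03  5.0e-04 -1.0e+00]
((-1.004034137067947, 0.4455645566951745), 0.82249456776513)
```

View pics/w8z.png

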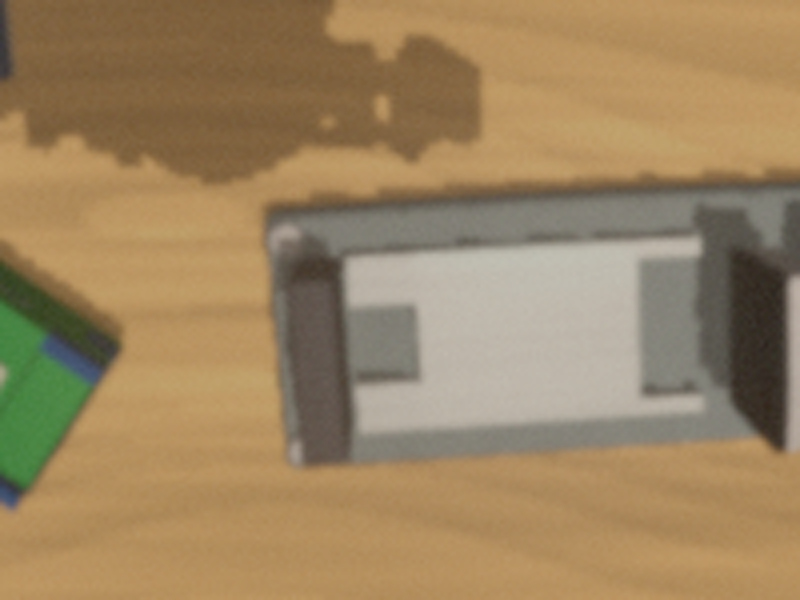

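Run:
```python
from h import *
import pickle
im,c=pickle.load(open('w8.pkl','rb'))
g=lambda u,v,z: onplane(c,(180+u/4,100+v/4),z)[0][:2]
ex=np.array([np.cos(np.radians(93.45)),np.sin(np.radians(93.45))]);ey=np.array([-ex[1],ex[0]])
seat=np.array([.5355,.1463])
def loc(p): d=p-seat; return (np.array([d@ex,d@ey])*1e3).round(1)
for n,u,v,z in [('narrow inner top',417,306,.028),('narrow inner bot',418,381,.028),('wide TL',640,258,.028),('wide BL',642,395,.028),
 ('block TL',342,255,.028),('block TR',702,235,.028),('block BL',354,433,.028),('block BR',703,410,.028),('baseTL',268,213,.02),('baseBL',290,464,.02),('stop inner top T',338,262,.062),('stop inner top B',349,462,.062)]:
    print(n,loc(g(u,v,z)))
d=g(702,235,.028)-g(342,255,.028);e=g(703,410,.028)-g(354,433,.028);print(np.degrees(np.arctan2(d[1],d[0])),np.degrees(np.arctan2(e[1],e[0])))
print('grip top',onplane(c,(480,127),.134)[0])
p=onplane(c,(415,187),.083)[0];print('pivot',p,loc(p[:2]))
```

```text
narrow inner top [-34.6  10.9]
narrow inner bot [-35.6 -12.9]
wide TL [35.1 22.5]
wide BL [ 35.1 -21.5]
block TL [-56.5  28.2]
block TR [54.9 28.9]
block BL [-56.7 -28.6]
block BR [ 55.1 -27.6]
baseTL [-78.9  41.7]
baseBL [-78.6 -40.3]
stop inner top T [-56.1  31.7]
stop inner top B [-57.1 -27.1]
93.80707963562709 93.98524424826853
grip top [0.44976371 0.30516162 0.134     ]
pivot [0.52531711 0.25860636 0.083     ] [112.7   3.4]
```

Seat settled at (0.5355, 0.1463), yaw ≈ 93.6°. Every notch edge checks to about 1 mm. Next, the box survey.

Emit:
{"method": "apply_moves", "body": {"plan": [[[-0.02, -0.2, -0.08, 0, 0, 0, -1], [-0.02, -0.28, -0.08, 0, 0, 0, -1], [-0.02, -0.28, -0.08, 0, 0, 0, -1], [-0.02, -0.28, -0.08, 0, 0, 0, -1], [-0.02, -0.28, -0.08, 0, 0, 0, -1], [-0.02, -0.28, -0.08, 0, 0, 0, -1], [-0.02, -0.28, -0.08, 0, 0, 0, -1], [-0.02, -0.28, -0.08, 0, 0, 0, -1]]]}}

```text
time: 5.42
tool_pos: [0.5449, -0.1832, 0.3599]
tcp_rot: [0.009, 3.138, -0.008]
wrist_force: [1.0, -0.2, 0.9]
width: 1.003
```

Run:
```python
from h import *
import pickle
im,c=settle_shot('w9',4); pickle.dump((im,c),open('w9.pkl','wb'))
cv2.imwrite('pics/w9z.png',cv2.resize(im[20:320,90:490],None,fx=2,fy=2,interpolation=cv2.INTER_CUBIC))
```

```text
5.42 [ 0.5449 -0.1832  0.3599] 0.082 [ 0.0031 -0.0051 -1.    ]
5.47 [ 0.5446 -0.1801  0.3588] 0.057 [ 0.0018 -0.0015 -1.    ]
5.52 [ 0.5442 -0.1779  0.3579] 0.042 [ 5.e-04  4.e-04 -1.e+00]
5.57 [ 0.5439 -0.1766  0.3573] 0.03 [-6.0e-04  1.1e-03 -1.0e+00]
```

View pics/w9z.png

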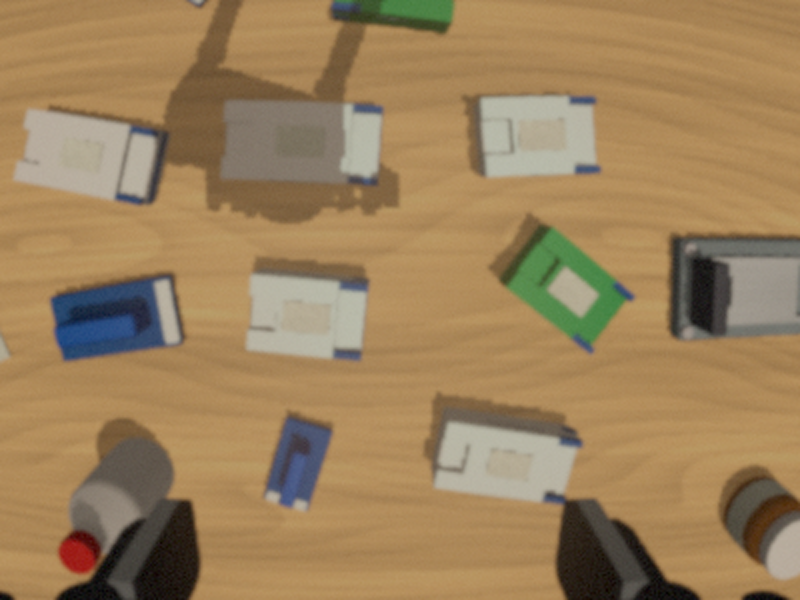

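Boxes A (300,142), B (90,155) and C (508,460) look long (140–160 px), while the other two whites are about 120 px. I'll verify the lengths in mm.

Run:
```python
from h import *
import pickle
im,c=pickle.load(open('w9.pkl','rb'))
g=lambda u,v,z: onplane(c,(90+u/2,20+v/2),z)[0][:2]
print(readout.read_state()['q'].round(3))
for n,q in dict(A=[(222,100),(383,105),(378,184),(221,181)],B=[(27,110),(163,130),(152,203),(14,182)],C=[(447,420),(580,440),(565,502),(435,487)],s1=[(479,97),(595,96),(599,172),(485,176)],s2=[(252,272),(367,280),(361,357),(247,351)]).items():
    P=np.array([g(*p,.046) for p in q]); m=P.mean(0); d=(P[1]+P[2]-P[0]-P[3])/2; w=(P[0]+P[1]-P[2]-P[3])/2
    print(n,m.round(4),'L %.1f W %.1f'%(np.linalg.norm(d)*1e3,np.linalg.norm(w)*1e3),'yaw %.1f'%np.degrees(np.arctan2(d[1],d[0])))
q=[(53,297),(172,277),(183,343),(62,360)]
P=np.array([g(*p,.018) for p in q]); m=P.mean(0); d=(P[1]+P[2]-P[0]-P[3])/2; w=(P[0]+P[1]-P[2]-P[3])/2
print('cover',m,np.linalg.norm(d),np.linalg.norm(w),np.degrees(np.arctan2(d[1],d[0])))
goto([0.44,-0.24,0.25],np.pi/2); goto([0.44,-0.24,0.25],-np.pi/2)
```

```text
[-3.570e-01  1.600e-02  1.657e+00  1.000e-03  1.470e+00 -1.927e+00]
A [ 0.4358 -0.2294] L 110.8 W 56.7 yaw 86.8
B [ 0.4347 -0.3895] L 117.0 W 54.7 yaw 76.6
C [ 0.6755 -0.0748] L 107.9 W 55.6 yaw 80.9
s1 [ 0.4285 -0.0621] L 84.1 W 55.7 yaw 94.7
s2 [ 0.5591 -0.2272] L 82.7 W 57.3 yaw 85.9
cover [ 0.56510116 -0.38578743] 0.10894806824044488 0.05309451975025445 96.35835281758129
from [ 0.5437 -0.1758  0.357 ] yawx 179.98 -> shift [ 0.1036 -0.0643  0.107 ] turn/pi [ 0.     -0.0006  0.4999] rows>=12.6 t 5.62 w 1.001 F [ 0.1  0.3 -0.3]
from [ 0.5437 -0.1758  0.357 ] yawx 179.98 -> shift [ 0.1036 -0.0643  0.107 ] turn/pi [ 0.0006  0.     -0.5001] rows>=12.6 t 5.62 w 1.001 F [ 0.1  0.3 -0.3]
```

Lengths: A 111, B ~117 (edge view), C 108 mm; the two shorts are 84 and 83 mm. So there are three full-length boxes. I'll go to A first.

Emit:
{"method": "apply_moves", "body": {"plan": [[[0.1, -0.054, 0.1, 0, 0, 0.482, -1], [0.1, -0.054, 0.1, 0, 0, 0.482, -1], [0.1, -0.054, 0.1, 0, 0, 0.482, -1], [0.1, -0.054, 0.1, 0, 0, 0.482, -1], [0.1, -0.054, 0.1, 0, 0, 0.482, -1], [0.1, -0.054, 0.1, 0, 0, 0.482, -1], [0.1, -0.054, 0.1, 0, 0, 0.482, -1], [0.1, -0.054, 0.1, 0, 0, 0.482, -1]]]}}

```text
time: 6.28
tool_pos: [0.4434, -0.2287, 0.2569]
tcp_rot: [-1.512, -2.752, -0.001]
wrist_force: [0.1, 0.8, 0.1]
width: 1.004
```

Run:
```python
from h import *
goto([0.4358,-0.2294,0.18],np.radians(86.8))
```

```text
from [ 0.4434 -0.2287  0.2569] yawx 122.43 -> shift [ 0.0034 -0.0067  0.0769] turn/pi [-0.0002 -0.0004  0.1979] rows>=5.0 t 6.28 w 1.004 F [0.1 0.8 0.1]
```

Emit:
{"method": "apply_moves", "body": {"plan": [[[0.004, -0.007, 0.04, 0, 0, 0.198, -1], [0.004, -0.007, 0.077, 0, 0, 0.198, -1], [0.004, -0.007, 0.077, 0, 0, 0.198, -1], [0.004, -0.007, 0.077, 0, 0, 0.198, -1], [0.004, -0.007, 0.077, 0, 0, 0.198, -1], [0.004, -0.007, 0.077, 0, 0, 0.198, -1], [0.004, -0.007, 0.077, 0, 0, 0.198, -1], [0.004, -0.007, 0.077, 0, 0, 0.198, -1]]]}}

```text
time: 6.95
tool_pos: [0.4357, -0.2302, 0.1806]
tcp_rot: [-2.274, -2.168, -0.0]
wrist_force: [0.2, 0.0, 0.5]
width: 1.001
```

Run:
```python
from h import *
import pickle
im,c=settle_shot('w10',2); pickle.dump((im,c),open('w10.pkl','wb'))
goto([0.4358,-0.2294,0.016],np.radians(86.8))
```

```text
6.95 [ 0.4357 -0.2302  0.1806] 0.011 [ 0.e+00  2.e-04 -1.e+00]
7.0 [ 0.4357 -0.2305  0.1808] 0.012 [ 1.e-04  0.e+00 -1.e+00]
from [ 0.4356 -0.2308  0.1808] yawx 87.16 -> shift [0.0014 0.     0.1648] turn/pi [0.0001 0.     0.002 ] rows>=4.0 t 7.05 w 1.005 F [0.3 0.3 1.1]
```

View pics/w10.png

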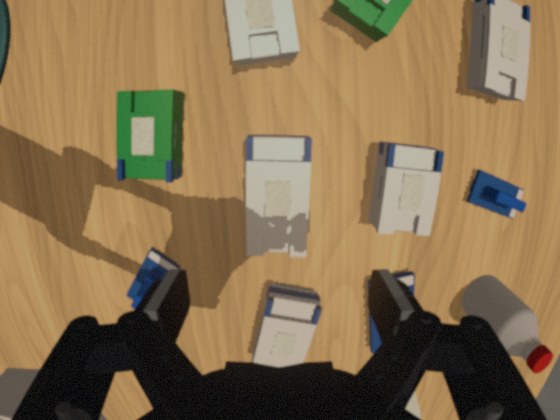

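Run:
```python
from h import *
import pickle
im,c=pickle.load(open('w10.pkl','rb'))
P=onplane(c,[(246,136),(311,136),(305,256),(247,255)],.046)[:,:2]; m=P.mean(0); d=(P[0]+P[1]-P[2]-P[3])/2; w=(P[0]+P[3]-P[1]-P[2])/2
print(m,np.linalg.norm(d),np.linalg.norm(w),np.degrees(np.arctan2(d[1],d[0])))
yaw=np.arctan2(d[1],d[0]); goto([*m,0.016],np.radians(88))
```

```text
[ 0.43537054 -0.22894108] 0.11074748742749552 0.05494069456566836 85.97693319942384
from [ 0.4356 -0.2308  0.1808] yawx 87.16 -> shift [ 0.0018 -0.0004  0.1648] turn/pi [ 0.0001  0.     -0.0047] rows>=4.0 t 7.05 w 1.005 F [0.3 0.3 1.1]
```

Emit:
{"method": "apply_moves", "body": {"plan": [[[0.002, 0, 0.04, 0, 0, 0, -1], [0.002, 0, 0.08, 0, 0, 0, -1], [0.002, 0, 0.12, 0, 0, 0, -1], [0.002, 0, 0.15, 0, 0, 0, -1], [0.002, 0, 0.164, 0, 0, 0, -1], [0.002, 0, 0.164, 0, 0, 0, 1], [0.002, 0, 0.164, 0, 0, 0, 1], [0.002, 0, 0.164, 0, 0, 0, 1]]], "force": 50}}

```text
time: 7.72
tool_pos: [0.4366, -0.23, 0.0182]
tcp_rot: [2.277, 2.162, 0.001]
wrist_force: [-1.1, -0.1, -2.1]
width: 0.646
```

Emit:
{"method": "apply_moves", "body": {"plan": [[[0, 0, 0, 0, 0, 0, 1], [0, 0, 0, 0, 0, 0, 1], [0, 0, -0.03, 0, 0, 0, 1], [0, 0, -0.06, 0, 0, 0, 1], [0, 0, -0.1, 0, 0, 0, 1], [0, 0, -0.14, 0, 0, 0, 1], [0, 0, -0.14, 0, 0, 0, 1], [0, 0, -0.14, 0, 0, 0, 1]]]}}

```text
time: 8.38
tool_pos: [0.4382, -0.2309, 0.1611]
tcp_rot: [2.272, 2.156, 0.004]
wrist_force: [-0.3, -0.7, -2.5]
width: 0.642
```

Run:
```python
from h import *
import pickle
im,c=settle_shot('w11',2); pickle.dump((im,c),open('w11.pkl','wb'))
goto([0.5355,0.1463,0.16],np.radians(93.6))
```

```text
8.38 [ 0.4382 -0.2309  0.1611] 0.079 [ 0.008  -0.0048 -1.    ]
8.43 [ 0.4362 -0.2298  0.1583] 0.054 [ 0.0031 -0.0018 -1.    ]
from [ 0.435  -0.229   0.1564] yawx 86.99 -> shift [ 0.38    0.0807 -0.0036] turn/pi [-0.0001 -0.0001 -0.0367] rows>=9.3 t 8.48 w 0.642 F [-1.1  0.1 -3.5]
```

View pics/w11.png

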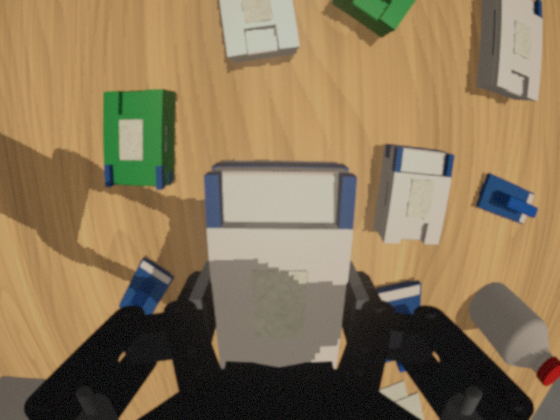

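```bash
cat >> h.py <<'E'
def intool(uv,zt):
    """pixel -> tool-frame point on plane tool z=zt"""
    p=camera_params('wrist'); H=p['hand_eye']; f=210/np.tan(np.radians(p['fovy'])/2)
    c=dict(name='wrist',f=f,cx=p['cx'],cy=p['cy'],R=H[:3,:3],o=H[:3,3])
    return onplane(c,uv,zt)
E
python3 - <<'E'
from h import *
im=cv2.imread('pics/w11.png'); cv2.imwrite('pics/w11z.png',cv2.resize(im[150:250,190:370],None,fx=4,fy=4,interpolation=cv2.INTER_CUBIC))
for z in(-.028,-.029): print(intool([(222,169),(335,169),(207,166),(355,166),(207,228),(352,228)],z)[:,:2]*1e3)
E
```

```text
[[ 56.94415909 -19.35487199]
 [ 56.94096672  21.31071347]
 [ 58.14627161 -24.85635365]
 [ 58.18195781  28.67742502]
 [ 34.30406782 -26.31782065]
 [ 34.30497155  29.04495493]]
[[ 57.11877627 -19.17609426]
 [ 57.11561179  21.13423608]
 [ 58.31038712 -24.62951489]
 [ 58.34576156  28.43659194]
 [ 34.67646916 -26.0782145 ]
 [ 34.67736499  28.8009111 ]]
```

View pics/w11z.png

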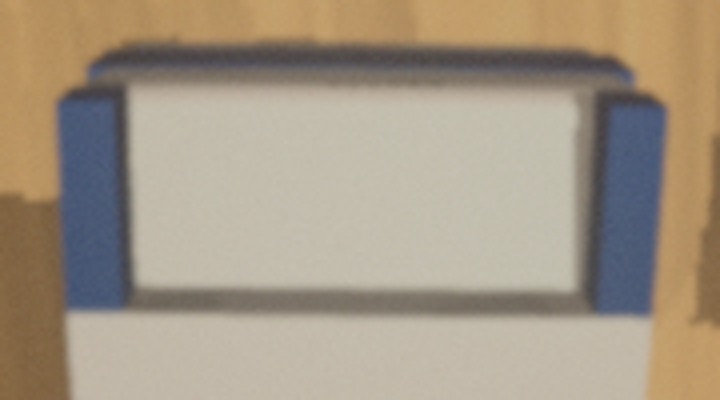

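Run:
```python
from h import *
for z in(-.028,-.029): print(intool([(205,175),(355,175),(207,227.5),(353,227.5)],z)[:,:2]*1e3)
goto([0.5455,-0.01,0.2],np.radians(93.6))
```

```text
[[ 54.83595945 -25.77159911]
 [ 54.85277708  28.85112027]
 [ 34.50769584 -26.30262281]
 [ 34.50577083  29.42482769]]
[[ 55.0289939  -25.53676476]
 [ 55.0456646   28.60876978]
 [ 34.87831828 -26.06314943]
 [ 34.87641009  29.17746529]]
from [ 0.435  -0.229   0.1564] yawx 86.99 -> shift [ 0.2245  0.0989 -0.0436] turn/pi [-0.0001 -0.0001 -0.0367] rows>=6.0 t 8.48 w 0.642 F [-1.1  0.1 -3.5]
```

Emit:
{"method": "apply_moves", "body": {"plan": [[[0.06, 0.02, -0.035, 0, 0, -0.037, 1], [0.1, 0.04, -0.044, 0, 0, -0.037, 1], [0.14, 0.06, -0.044, 0, 0, -0.037, 1], [0.175, 0.08, -0.044, 0, 0, -0.037, 1], [0.205, 0.095, -0.044, 0, 0, -0.037, 1], [0.225, 0.099, -0.044, 0, 0, -0.037, 1], [0.225, 0.099, -0.044, 0, 0, -0.037, 1], [0.225, 0.099, -0.044, 0, 0, -0.037, 1]]]}}

```text
time: 9.15
tool_pos: [0.5452, -0.0072, 0.1978]
tcp_rot: [-2.142, -2.293, 0.005]
wrist_force: [-0.1, -0.4, -2.4]
width: 0.644
```

Run:
```python
from h import *
import pickle
im,c=settle_shot('w12',6); pickle.dump((im,c),open('w12.pkl','wb'))
cv2.imwrite('pics/w12z.png',cv2.resize(im[0:180,190:390],None,fx=3,fy=3,interpolation=cv2.INTER_CUBIC))
```

```text
9.15 [ 0.5452 -0.0072  0.1978] 0.055 [-4.9e-03  6.0e-04 -1.0e+00]
9.2 [ 0.5446 -0.0089  0.1978] 0.041 [-5.3e-03 -2.0e-04 -1.0e+00]
9.25 [ 0.5445 -0.0099  0.1982] 0.029 [-4.9e-03 -4.0e-04 -1.0e+00]
9.3 [ 0.5446 -0.0106  0.1987] 0.021 [-4.e-03 -4.e-04 -1.e+00]
9.35 [ 0.5448 -0.011   0.1991] 0.013 [-3.e-03 -3.e-04 -1.e+00]
9.4 [ 0.545  -0.0112  0.1996] 0.01 [-2.2e-03 -3.0e-04 -1.0e+00]
```

View pics/w12z.png

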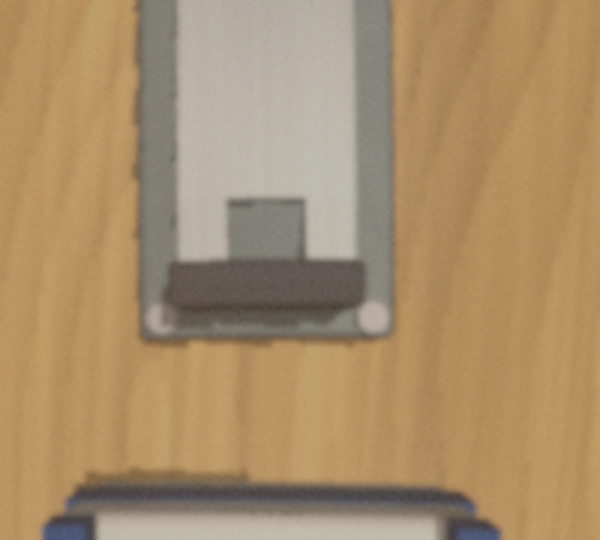

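Run:
```python
from h import *
import pickle
im,c=pickle.load(open('w12.pkl','rb'))
g=lambda u,v,z: onplane(c,(190+u/3,v/3),z)[0][:2]
yw=np.radians(93.6);ex=np.array([np.cos(yw),np.sin(yw)]);ey=np.array([-ex[1],ex[0]])
seat=np.array([.5355,.1463])
def loc(p): d=p-seat; return (np.array([d@ex,d@ey])*1e3).round(1)
for n,u,v,z in [('nL',228,230,.028),('nR',305,230,.028),('nInnerL',228,198,.028),('nInnerR',305,198,.028),('blkL',178,230,.028),('blkL2',177,10,.028),('blkR',357,230,.028),('blkR2',355,10,.028),('stopT L',167,262,.062),('stopT R',365,262,.062),('baseL',143,336,.02),('baseR',393,336,.02)]:
    print(n,loc(g(u,v,z)))
for a,b in(((178,230),(177,10)),((357,230),(355,10))):
    d=g(*b,.028)-g(*a,.028);print(np.degrees(np.arctan2(d[1],d[0])))
st=readout.read_state();print(st['tool_pos'])
```

```text
nL [-46.3  11.7]
nR [-46.3 -12.5]
nInnerL [-35.8  11.7]
nInnerR [-35.8 -12.5]
blkL [-45.9  27.5]
blkL2 [29.1 28.1]
blkR [-46.  -28.9]
blkR2 [ 29.  -28.7]
stopT L [-58.9  27.6]
stopT R [-59.  -28.2]
baseL [-80.  40.]
baseR [-80.1 -41.6]
94.00807455967185
93.78753366670615
[ 0.54534916 -0.01123141  0.19998641]
```

Run:
```python
from h import *
goto([0.5347,0.1447,0.12],np.radians(93.75))
```

```text
from [ 0.5453 -0.0112  0.2   ] yawx 93.54 -> shift [ 0.1563 -0.0009  0.08  ] turn/pi [-0.0004  0.     -0.0012] rows>=4.2 t 9.45 w 0.643 F [-0.7  0.6 -2.9]
```

Emit:
{"method": "apply_moves", "body": {"plan": [[[0.04, 0, 0.02, 0, 0, -0.001, 1], [0.08, -0.001, 0.04, 0, 0, -0.001, 1], [0.115, -0.001, 0.06, 0, 0, -0.001, 1], [0.145, -0.001, 0.075, 0, 0, -0.001, 1], [0.156, -0.001, 0.08, 0, 0, -0.001, 1], [0.156, -0.001, 0.08, 0, 0, -0.001, 1], [0.156, -0.001, 0.08, 0, 0, -0.001, 1], [0.156, -0.001, 0.08, 0, 0, -0.001, 1]]]}}

```text
time: 10.12
tool_pos: [0.5361, 0.1445, 0.1216]
tcp_rot: [2.146, 2.292, 0.001]
wrist_force: [-0.4, 0.2, -0.9]
width: 0.648
```

Run:
```python
from h import *
im,c=settle_shot('w13',4); goto([0.5347,0.1447,0.037],np.radians(93.75))
```

```text
10.12 [0.5361 0.1445 0.1216] 0.011 [ 1.5e-03 -4.0e-04 -1.0e+00]
10.17 [0.5364 0.1444 0.1219] 0.005 [ 2.1e-03 -1.0e-04 -1.0e+00]
10.22 [0.5364 0.1444 0.1219] 0.003 [ 0.0022  0.     -1.    ]
10.27 [0.5363 0.1445 0.1218] 0.003 [ 2.e-03  1.e-04 -1.e+00]
from [0.5362 0.1446 0.1217] yawx 93.72 -> shift [ 0.0002 -0.0016  0.0847] turn/pi [ 0.0006 -0.     -0.0002] rows>=2.0 t 10.32 w 0.647 F [ 0.1  0.2 -2.5]
```

View pics/w13.png

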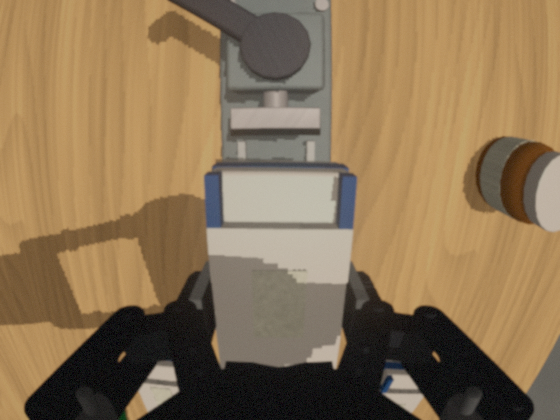

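Run:
```python
from h import *
print('pad top',intool([(231,108),(321,108),(231,129),(320,129)],.1217-.083)*1e3)
print('base edges z20',intool([(221.5,100),(331,100)],.1217-.02)*1e3)
print('box',intool([(206,175),(355,175)],-.0283)*1e3)
```

```text
pad top [[ 79.65875268 -25.34479099  38.7       ]
 [ 79.56322603  24.24963985  38.7       ]
 [ 67.87077252 -25.54425154  38.7       ]
 [ 67.78188181  23.86167699  38.7       ]]
base edges z20 [[ 86.96866292 -41.6143705  101.7       ]
 [ 86.81349607  39.77497906 101.7       ]]
box [[ 54.77512735 -25.39592649 -28.3       ]
 [ 54.79743818  28.70637192 -28.3       ]]
```

Emit:
{"method": "apply_moves", "body": {"plan": [[[0, -0.002, 0.01, 0, 0, 0, 1], [0, -0.002, 0.02, 0, 0, 0, 1], [0, -0.002, 0.03, 0, 0, 0, 1], [0, -0.002, 0.04, 0, 0, 0, 1], [0, -0.002, 0.05, 0, 0, 0, 1], [0, -0.002, 0.06, 0, 0, 0, 1], [0, -0.002, 0.065, 0, 0, 0, 1], [0, -0.002, 0.065, 0, 0, 0, 1]]]}}

```text
time: 10.98
tool_pos: [0.5317, 0.1454, 0.0534]
tcp_rot: [-2.144, -2.293, 0.005]
wrist_force: [-0.4, -0.4, -3.0]
width: 0.644
```

Run:
```python
from h import *
im,c=settle_shot('w14',2); goto([0.5347,0.1447,0.037],np.radians(93.75))
```

```text
10.98 [0.5317 0.1454 0.0534] 0.021 [-3.7e-03 -8.0e-04 -1.0e+00]
11.03 [0.5325 0.1455 0.0545] 0.019 [-2.1e-03 -5.0e-04 -1.0e+00]
from [0.5332 0.1456 0.0553] yawx 93.83 -> shift [-0.001   0.0014  0.0183] turn/pi [-0.0002  0.      0.0005] rows>=0.4 t 11.08 w 0.649 F [-1.  -0.7 -2.1]
```

View pics/w14.png

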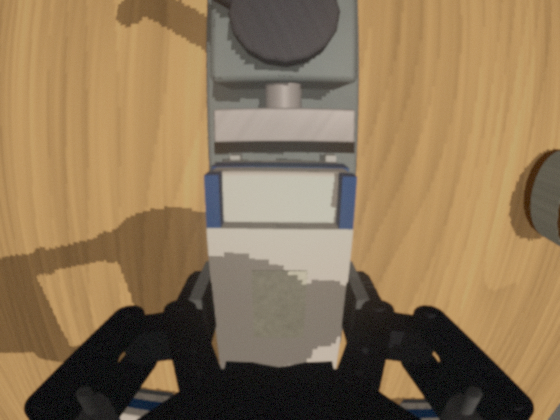

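Run:
```python
from h import *
im,c=settle_shot('w15',5)
z=cv2.resize(im[90:240,180:380],None,fx=4,fy=4,interpolation=cv2.INTER_CUBIC); cv2.imwrite('pics/w15z.png',z)
goto([0.5347,0.1447,0.037],np.radians(93.75))
```

```text
11.08 [0.5332 0.1456 0.0553] 0.015 [-6.e-04 -2.e-04 -1.e+00]
11.13 [0.5337 0.1458 0.0559] 0.01 [ 6.e-04  1.e-04 -1.e+00]
11.18 [0.5339 0.1458 0.0563] 0.006 [ 1.2e-03  3.0e-04 -1.0e+00]
11.23 [0.534  0.1458 0.0564] 0.003 [ 1.5e-03  3.0e-04 -1.0e+00]
11.28 [0.534  0.1458 0.0565] 0.003 [ 1.6e-03  3.0e-04 -1.0e+00]
from [0.534  0.1458 0.0565] yawx 93.83 -> shift [-0.0011  0.0006  0.0195] turn/pi [ 0.0005 -0.0001  0.0005] rows>=0.5 t 11.33 w 0.641 F [-0.4 -0.4 -2.5]
```

View pics/w15z.png

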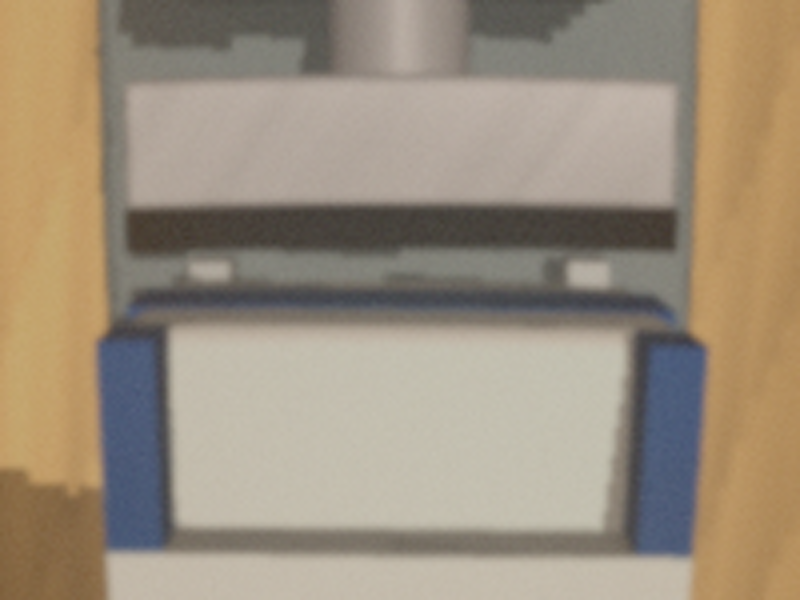

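Run:
```python
from h import *
f=lambda u,v,z:(intool((180+u/4,90+v/4),z)*1e3).round(2)
print(f(127,247,.0565-.083),f(677,247,.0565-.083)); print(f(100,343,-.0283),f(706,345,-.0283))
print('key blocks ends z28',f(212,262,.0565-.028),f(590,262,.0565-.028))
```

```text
[[ 63.01 -23.26 -26.5 ]] [[ 63.04  26.56 -26.5 ]]
[[ 54.5  -25.79 -28.3 ]] [[ 54.34  29.3  -28.3 ]]
key blocks ends z28 [[ 54.2  -23.31  28.5 ]] [[54.22 26.9  28.5 ]]
```

Emit:
{"method": "apply_moves", "body": {"plan": [[[0, 0, 0.004, 0, 0, 0, 1], [0, 0, 0.008, 0, 0, 0, 1], [0, 0, 0.012, 0, 0, 0, 1], [0, 0, 0.016, 0, 0, 0, 1], [0, 0, 0.018, 0, 0, 0, 1], [0, 0, 0.02, 0, 0, 0, 1], [0, 0, 0.02, 0, 0, 0, 1], [0, 0, 0.02, 0, 0, 0, 1]]]}}

```text
time: 12.0
tool_pos: [0.5329, 0.1456, 0.0378]
tcp_rot: [-2.145, -2.294, 0.002]
wrist_force: [-9.4, -1.9, 16.8]
width: 0.643
```

Run:
```python
from h import *
im,c=settle_shot('w16',2); goto([0.5347,0.1447,0.037],np.radians(93.75))
```

```text
12.0 [0.5329 0.1456 0.0378] 0.001 [-1.5e-03 -4.0e-04 -1.0e+00]
12.05 [0.5329 0.1456 0.0378] 0.003 [-1.4e-03 -4.0e-04 -1.0e+00]
from [0.5329 0.1455 0.0378] yawx 93.83 -> shift [-0.001   0.0017  0.0008] turn/pi [-0.0004  0.0001  0.0004] rows>=0.1 t 12.1 w 0.645 F [-8.7 -1.5 15.6]
```

View pics/w16.png

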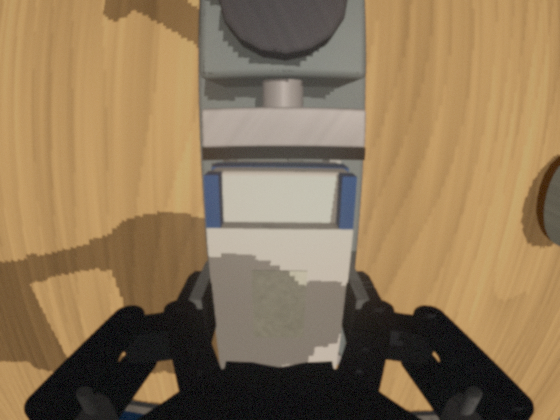

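Contact at 16 N with TCP z 0.0378. That matches the seated height: it would be about 0.046 on top of the blocks. Releasing.

Emit:
{"method": "apply_moves", "body": {"plan": [[[0, 0, 0, 0, 0, 0, -1], [0, 0, 0, 0, 0, 0, -1], [0, 0, 0, 0, 0, 0, -1], [0, 0, -0.02, 0, 0, 0, -1], [0, 0, -0.06, 0, 0, 0, -1], [0, 0, -0.1, 0, 0, 0, -1], [0, 0, -0.14, 0, 0, 0, -1], [0, 0, -0.16, 0, 0, 0, -1]]]}}

```text
time: 12.77
tool_pos: [0.5359, 0.1462, 0.2011]
tcp_rot: [2.143, 2.291, 0.009]
wrist_force: [1.1, -0.0, 0.5]
width: 1.003
```

Run:
```python
from h import *
im,c=settle_shot('w17',3); goto([0.6755,-0.075,0.18],np.radians(81))
print(readout.read_state()['q'].round(2))
```

```text
12.77 [0.5359 0.1462 0.2011] 0.401 [ 0.0071  0.0016 -1.    ]
12.82 [0.5378 0.1467 0.2043] 0.101 [ 0.0124  0.0028 -0.9999]
12.87 [0.5371 0.1465 0.2015] 0.078 [ 0.0103  0.0023 -0.9999]
from [0.5352 0.1461 0.1983] yawx 93.83 -> shift [-0.23    0.1251  0.0188] turn/pi [ 0.0017 -0.0005  0.0713] rows>=6.3 t 12.92 w 1.001 F [ 0.1  0.5 -0.7]
[0.22 0.06 1.9  0.   1.17 0.15]
```

View pics/w17.png

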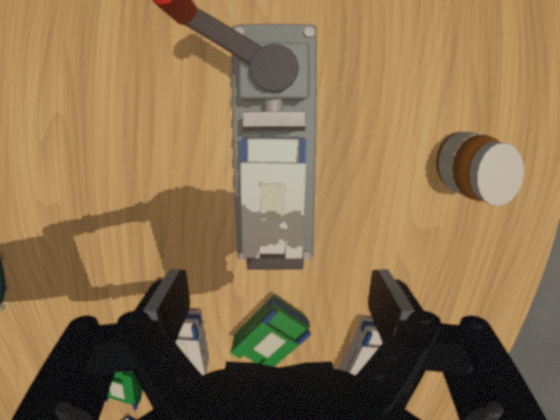

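The first box sits centred between stop and pad. On to C.

Emit:
{"method": "apply_moves", "body": {"plan": [[[-0.23, 0.125, 0.018, 0, 0, 0.071, -1], [-0.23, 0.125, 0.018, 0, 0, 0.071, -1], [-0.23, 0.125, 0.018, 0, 0, 0.071, -1], [-0.23, 0.125, 0.018, 0, 0, 0.071, -1], [-0.23, 0.125, 0.018, 0, 0, 0.071, -1], [-0.23, 0.125, 0.018, 0, 0, 0.071, -1], [-0.23, 0.125, 0.018, 0, 0, 0.071, -1], [-0.23, 0.125, 0.018, 0, 0, 0.071, -1]]]}}

```text
time: 13.58
tool_pos: [0.6731, -0.0788, 0.1739]
tcp_rot: [-2.39, -2.035, 0.005]
wrist_force: [-0.1, -0.7, -0.6]
width: 1.001
```

Run:
```python
from h import *
import pickle
im,c=settle_shot('w18',4); pickle.dump((im,c),open('w18.pkl','wb')); goto([0.6755,-0.075,0.18],np.radians(81))
cv2.imwrite('pics/w18z.png',cv2.resize(im[100:300,180:380],None,fx=3,fy=3,interpolation=cv2.INTER_CUBIC))
```

```text
13.58 [ 0.6731 -0.0788  0.1739] 0.049 [-4.3e-03 -1.0e-04 -1.0e+00]
13.63 [ 0.6722 -0.0767  0.1744] 0.041 [-0.0049  0.0011 -1.    ]
13.68 [ 0.6719 -0.0753  0.1749] 0.03 [-0.0046  0.0014 -1.    ]
13.73 [ 0.6719 -0.0745  0.1756] 0.021 [-0.0037  0.0012 -1.    ]
from [ 0.672  -0.0741  0.1763] yawx 81.1 -> shift [-0.0004  0.0036 -0.0037] turn/pi [-0.0009 -0.0002  0.0006] rows>=0.1 t 13.78 w 1.0 F [-0.5 -0.  -0.7]
```

View pics/w18z.png

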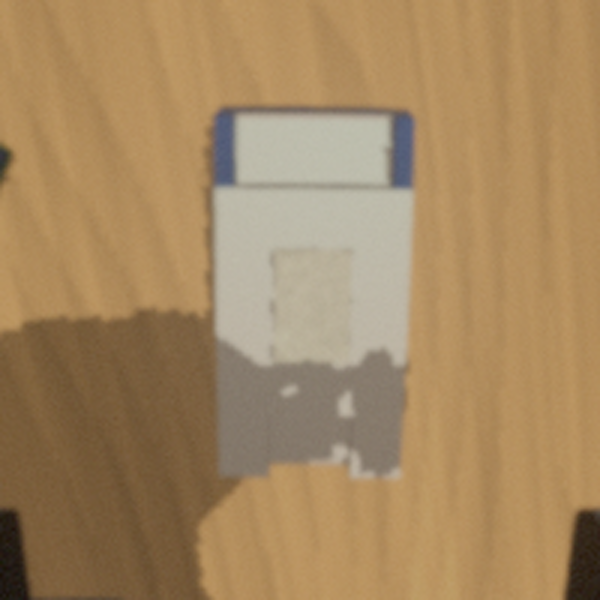

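Run:
```python
from h import *
import pickle
im,c=pickle.load(open('w18.pkl','rb'))
q=np.array([(215,112),(413,113),(399,477),(221,475)])/3+[180,100]
P=onplane(c,q,.046)[:,:2]; m=P.mean(0); d=(P[0]+P[1]-P[2]-P[3])/2; w=(P[0]+P[3]-P[1]-P[2])/2
yaw=np.degrees(np.arctan2(d[1],d[0]));print(m,np.linalg.norm(d),np.linalg.norm(w),yaw)
goto([*m,0.0175],np.radians(yaw))
```

```text
[ 0.67713686 -0.07443695] 0.1106786871341362 0.05511207303872625 80.69380258875731
from [ 0.672  -0.0741  0.1763] yawx 81.1 -> shift [0.0003 0.0055 0.1588] turn/pi [-0.0009 -0.0002  0.0023] rows>=3.8 t 13.78 w 1.0 F [-0.5 -0.  -0.7]
```

Emit:
{"method": "apply_moves", "body": {"plan": [[[0, 0.004, 0.04, 0, 0, 0.002, -1], [0, 0.004, 0.08, 0, 0, 0.002, -1], [0, 0.004, 0.12, 0, 0, 0.002, -1], [0, 0.004, 0.145, 0, 0, 0.002, -1], [0, 0.004, 0.159, 0, 0, 0.002, -1], [0, 0.004, 0.159, 0, 0, 0.002, 1], [0, 0.004, 0.159, 0, 0, 0.002, 1], [0, 0.004, 0.159, 0, 0, 0.002, 1]]], "force": 50}}

```text
time: 14.45
tool_pos: [0.6789, -0.0757, 0.0215]
tcp_rot: [2.392, 2.033, 0.003]
wrist_force: [-0.7, 0.5, -0.7]
width: 0.641
```

Emit:
{"method": "apply_moves", "body": {"plan": [[[0, 0, 0, 0, 0, 0, 1], [0, 0, 0, 0, 0, 0, 1], [0, 0, -0.03, 0, 0, 0, 1], [0, 0, -0.07, 0, 0, 0, 1], [0, 0, -0.11, 0, 0, 0, 1], [0, 0, -0.15, 0, 0, 0, 1], [0, 0, -0.18, 0, 0, 0, 1], [0, 0, -0.18, 0, 0, 0, 1]]]}}

```text
time: 15.12
tool_pos: [0.6827, -0.0771, 0.21]
tcp_rot: [2.385, 2.025, 0.018]
wrist_force: [1.1, 0.0, -1.9]
width: 0.646
```

Run:
```python
from h import *
im,c=settle_shot('w19',3)
cv2.imwrite('pics/w19z.png',cv2.resize(im[150:250,190:370],None,fx=4,fy=4,interpolation=cv2.INTER_CUBIC))
goto([0.5335,0.1456,0.2],np.radians(93.8))
```

```text
15.12 [ 0.6827 -0.0771  0.21  ] 0.082 [ 0.0171 -0.0026 -0.9999]
15.17 [ 0.681  -0.0768  0.2057] 0.094 [ 0.0121 -0.0018 -0.9999]
15.22 [ 0.6787 -0.0764  0.2016] 0.077 [ 5.4e-03 -8.0e-04 -1.0e+00]
from [ 0.6768 -0.0762  0.1984] yawx 80.68 -> shift [ 0.1956 -0.1773 -0.0016] turn/pi [-0.0001  0.     -0.0729] rows>=6.3 t 15.27 w 0.646 F [-0.6  1.2 -4.6]
```

View pics/w19z.png

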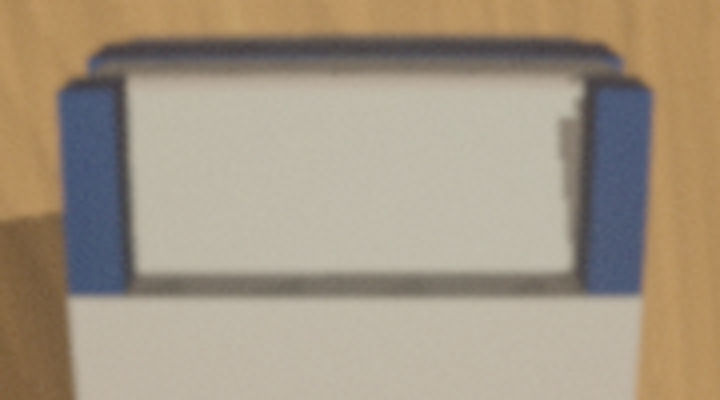

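Run:
```python
from h import *
for z in (-.025,-.0255,-.026):
    print(intool([(190+60/4,150+88/4),(190+652/4,150+90/4),(190+67/4,150+295/4),(190+640/4,150+295/4)],z)[:,:2]*1e3)
```

```text
[[ 55.51095463 -26.36361194]
 [ 55.32508977  28.80857434]
 [ 35.06584256 -26.9542795 ]
 [ 35.07385319  28.89195418]]
[[ 55.60266971 -26.24640947]
 [ 55.41759598  28.69093831]
 [ 35.24458156 -26.83456287]
 [ 35.25255808  28.77396325]]
[[ 55.69438479 -26.129207  ]
 [ 55.51010219  28.57330228]
 [ 35.42332055 -26.71484624]
 [ 35.43126298  28.65597232]]
```

Emit:
{"method": "apply_moves", "body": {"plan": [[[0.195, -0.177, -0.002, 0, 0, -0.073, 1], [0.195, -0.177, -0.002, 0, 0, -0.073, 1], [0.195, -0.177, -0.002, 0, 0, -0.073, 1], [0.195, -0.177, -0.002, 0, 0, -0.073, 1], [0.195, -0.177, -0.002, 0, 0, -0.073, 1], [0.195, -0.177, -0.002, 0, 0, -0.073, 1], [0.195, -0.177, -0.002, 0, 0, -0.073, 1], [0.195, -0.177, -0.002, 0, 0, -0.073, 1]]]}}

```text
time: 15.93
tool_pos: [0.5298, 0.1473, 0.1972]
tcp_rot: [-2.138, -2.295, 0.008]
wrist_force: [1.3, -0.7, -3.4]
width: 0.645
```

Run:
```python
from h import *
goto([0.5336,0.1449,0.12],np.radians(93.8))
im,c=settle_shot('w20',3)
goto([0.5336,0.1449,0.12],np.radians(93.8))
```

```text
from [0.5298 0.1473 0.1972] yawx 94.06 -> shift [-0.0027  0.0041  0.0771] turn/pi [-0.0022 -0.0001  0.0015] rows>=1.9 t 15.93 w 0.645 F [ 1.3 -0.7 -3.4]
15.93 [0.5298 0.1473 0.1972] 0.056 [-6.9e-03 -3.0e-04 -1.0e+00]
15.98 [0.5315 0.1457 0.1977] 0.043 [-0.0049 -0.0014 -1.    ]
16.03 [0.5327 0.1448 0.1982] 0.031 [-0.0036 -0.0016 -1.    ]
from [0.5335 0.1442 0.1988] yawx 93.86 -> shift [0.0008 0.0003 0.0788] turn/pi [-0.0009  0.0004  0.0003] rows>=1.9 t 16.08 w 0.644 F [ 0.3 -0.8 -2.9]
```

View pics/w20.png

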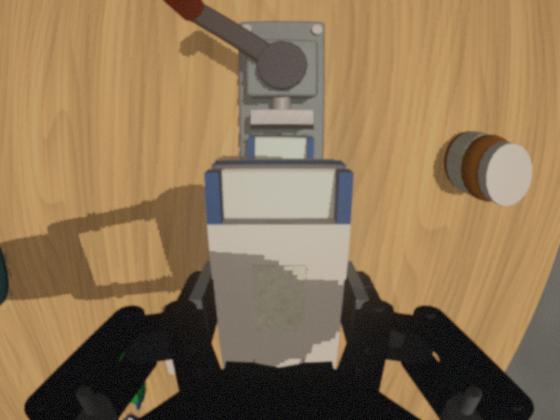

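Emit:
{"method": "apply_moves", "body": {"plan": [[[0, 0, 0.02, 0, 0, 0, 1], [0, 0, 0.04, 0, 0, 0, 1], [0, 0, 0.06, 0, 0, 0, 1], [0, 0, 0.075, 0, 0, 0, 1], [0, 0, 0.09, 0, 0, 0, 1], [0, 0, 0.1, 0, 0, 0, 1], [0, 0, 0.1, 0, 0, 0, 1], [0, 0, 0.1, 0, 0, 0, 1]]]}}

```text
time: 16.75
tool_pos: [0.5341, 0.1439, 0.0997]
tcp_rot: [-2.147, -2.292, 0.003]
wrist_force: [0.2, 0.2, -3.3]
width: 0.644
```

Run:
```python
from h import *
im,c=settle_shot('w21',5)
cv2.imwrite('pics/w21z.png',cv2.resize(im[90:240,180:380],None,fx=4,fy=4,interpolation=cv2.INTER_CUBIC))
goto([0.5336,0.1449,0.0785],np.radians(93.8))
```

```text
16.75 [0.5341 0.1439 0.0997] 0.026 [-2.e-03 -6.e-04 -1.e+00]
16.8 [0.5349 0.1443 0.1009] 0.018 [ 2.e-04 -1.e-04 -1.e+00]
16.85 [0.5354 0.1446 0.1016] 0.013 [ 1.7e-03  3.0e-04 -1.0e+00]
16.9 [0.5355 0.1448 0.1019] 0.006 [ 2.3e-03  4.0e-04 -1.0e+00]
16.95 [0.5354 0.145  0.102 ] 0.004 [ 2.4e-03  5.0e-04 -1.0e+00]
from [0.5353 0.1451 0.102 ] yawx 93.82 -> shift [-0.0001 -0.0017  0.0235] turn/pi [ 0.0007 -0.0001  0.0001] rows>=0.6 t 17.0 w 0.642 F [ 0.  -0.1 -3.5]
```

View pics/w21z.png

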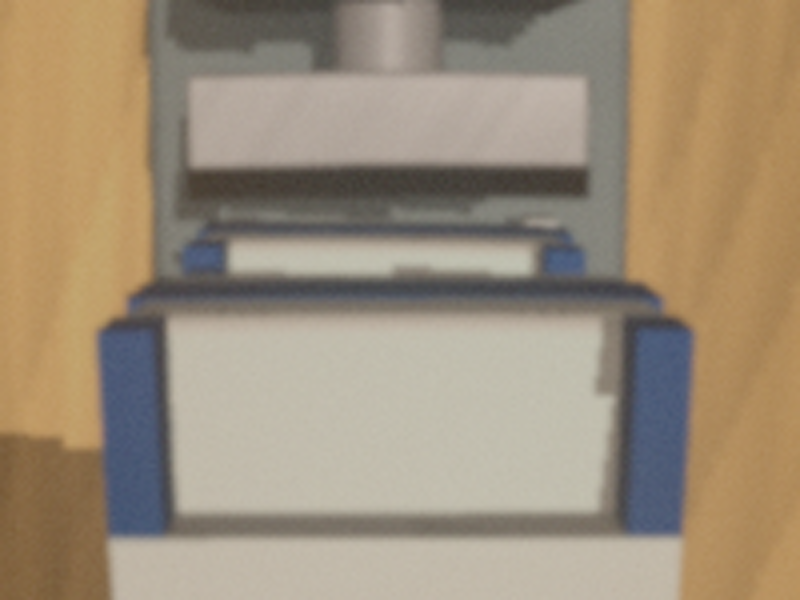

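Run:
```python
from h import *
f=lambda u,v,z:(intool((180+u/4,90+v/4),z)*1e3).round(2)
print('A',f(183,247,.102-.066),f(583,249,.102-.066)); print('C',f(100,328,-.0255),f(691,330,-.0255)); print('pad',f(188,190,.102-.083),f(588,190,.102-.083))
```

```text
A [[ 55.39 -28.4   36.  ]] [[55.04 27.   36.  ]]
C [[ 55.38 -26.37 -25.5 ]] [[ 55.19  28.47 -25.5 ]]
pad [[ 64.62 -24.77  19.  ]] [[64.58 24.97 19.  ]]
```

Emit:
{"method": "apply_moves", "body": {"plan": [[[0, -0.0016, 0.004, 0, 0, 0, 1], [0, -0.0016, 0.008, 0, 0, 0, 1], [0, -0.0016, 0.012, 0, 0, 0, 1], [0, -0.0016, 0.016, 0, 0, 0, 1], [0, -0.0016, 0.02, 0, 0, 0, 1], [0, -0.0016, 0.023, 0, 0, 0, 1], [0, -0.0016, 0.025, 0, 0, 0, 1], [0, -0.0016, 0.025, 0, 0, 0, 1]]]}}

```text
time: 17.67
tool_pos: [0.5325, 0.1448, 0.079]
tcp_rot: [-2.145, -2.294, 0.002]
wrist_force: [-10.7, -2.7, 20.4]
width: 0.647
```

Run:
```python
from h import *
im,c=settle_shot('w22',3)
cv2.imwrite('pics/w22z.png',cv2.resize(im[90:240,180:380],None,fx=4,fy=4,interpolation=cv2.INTER_CUBIC))
goto([0.5336,0.1449,0.0785],np.radians(93.8))
```

```text
17.67 [0.5325 0.1448 0.079 ] 0.006 [-1.2e-03 -3.0e-04 -1.0e+00]
17.72 [0.5325 0.1449 0.079 ] 0.003 [-1.e-03 -3.e-04 -1.e+00]
17.77 [0.5325 0.1449 0.079 ] 0.004 [-9.e-04 -2.e-04 -1.e+00]
from [0.5325 0.1449 0.079 ] yawx 93.84 -> shift [-0.      0.0011  0.0005] turn/pi [-0.0003  0.0001  0.0002] rows>=0.0 t 17.82 w 0.639 F [-11.4  -1.9  19.1]
```

View pics/w22z.png

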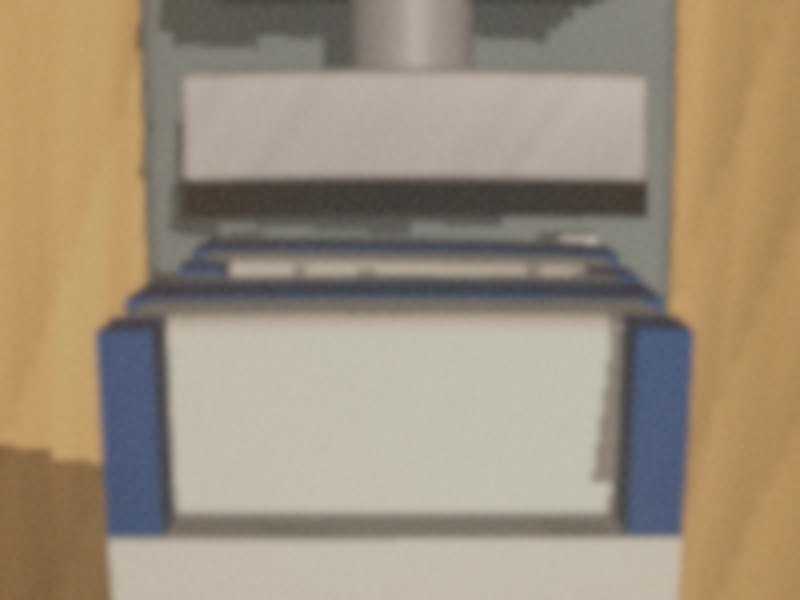

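Contact with TCP z at 0.079, where seated is 0.0785 and mis-seated would be 0.0865. So it has seated. Releasing, and on to B.

Emit:
{"method": "apply_moves", "body": {"plan": [[[0, 0, 0, 0, 0, 0, -1], [0, 0, 0, 0, 0, 0, -1], [0, 0, 0, 0, 0, 0, -1], [0, 0, -0.02, 0, 0, 0, -1], [0, 0, -0.05, 0, 0, 0, -1], [0, 0, -0.08, 0, 0, 0, -1], [0, 0, -0.11, 0, 0, 0, -1], [0, 0, -0.12, 0, 0, 0, -1]]]}}

```text
time: 18.48
tool_pos: [0.5355, 0.1455, 0.2007]
tcp_rot: [2.143, 2.291, 0.01]
wrist_force: [0.5, 0.4, 0.6]
width: 1.003
```

Run:
```python
from h import *
im,c=settle_shot('w23',4); import pickle; pickle.dump((im,c),open('w23.pkl','wb'))
cv2.imwrite('pics/w23z.png',cv2.resize(im[90:280,200:360],None,fx=3,fy=3,interpolation=cv2.INTER_CUBIC))
goto([0.4347,-0.3895,0.18],np.radians(77))
```

```text
18.48 [0.5355 0.1455 0.2007] 0.173 [ 0.0076  0.0017 -1.    ]
18.53 [0.536  0.1456 0.2012] 0.062 [ 0.0089  0.002  -1.    ]
18.58 [0.5348 0.1453 0.1985] 0.067 [ 0.0059  0.0013 -1.    ]
18.63 [0.5332 0.145  0.1961] 0.05 [ 1.8e-03  4.0e-04 -1.0e+00]
from [0.532  0.1447 0.1944] yawx 93.83 -> shift [-0.5265 -0.1327  0.0147] turn/pi [-0.0004  0.0001  0.0935] rows>=13.0 t 18.68 w 1.0 F [ 0.9  0.2 -1. ]
```

View pics/w23z.png

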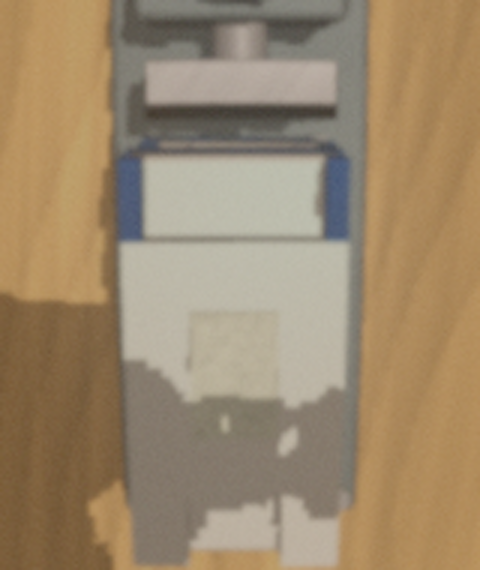

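Run:
```python
from h import *
import pickle
im,c=pickle.load(open('w23.pkl','rb'))
q=np.array([(118,158),(349,158),(344,400),(122,400)])/3+[200,90]
for z in(.104,.112):
    P=onplane(c,q,z)[:,:2];print(z,np.linalg.norm(P[0]-P[1]),np.linalg.norm(P[2]-P[3]),(P[0]+P[1])/2)
```

```text
0.104 0.05560278061911565 0.05687183395640395 [0.53002044 0.20003245]
0.112 0.05370631687948699 0.05493208616495211 [0.52998091 0.20076859]
```

Emit:
{"method": "apply_moves", "body": {"plan": [[[-0.26, -0.065, -0.02, 0, 0, 0.046, -1], [-0.26, -0.065, -0.02, 0, 0, 0.046, -1], [-0.26, -0.065, -0.02, 0, 0, 0.046, -1], [-0.52, -0.13, 0.014, 0, 0, 0.093, -1], [-0.52, -0.13, 0.014, 0, 0, 0.093, -1], [-0.52, -0.13, 0.014, 0, 0, 0.093, -1], [-0.52, -0.13, 0.014, 0, 0, 0.093, -1], [-0.52, -0.13, 0.014, 0, 0, 0.093, -1]]]}}

```text
time: 19.35
tool_pos: [0.4712, -0.1836, 0.1901]
tcp_rot: [-2.454, -1.955, 0.003]
wrist_force: [0.2, -0.0, 0.1]
width: 0.998
```

Run:
```python
from h import *
goto([0.4347,-0.3895,0.18],np.radians(77))
```

```text
from [ 0.4712 -0.1836  0.1901] yawx 77.09 -> shift [-0.2088  0.0105  0.0099] turn/pi [-0.0015 -0.0003  0.0005] rows>=5.0 t 19.35 w 0.998 F [ 0.2 -0.   0.1]
```

Emit:
{"method": "apply_moves", "body": {"plan": [[[-0.205, 0.01, 0.008, 0, 0, 0, -1], [-0.205, 0.01, 0.008, 0, 0, 0, -1], [-0.205, 0.01, 0.008, 0, 0, 0, -1], [-0.205, 0.01, 0.008, 0, 0, 0, -1], [-0.205, 0.01, 0.008, 0, 0, 0, -1], [-0.205, 0.01, 0.008, 0, 0, 0, -1], [-0.205, 0.01, 0.008, 0, 0, 0, -1], [-0.205, 0.01, 0.008, 0, 0, 0, -1]]]}}

```text
time: 20.02
tool_pos: [0.4364, -0.3834, 0.1825]
tcp_rot: [-2.454, -1.953, 0.0]
wrist_force: [-0.7, 0.2, -0.2]
width: 0.999
```

Run:
```python
from h import *
import pickle
im,c=settle_shot('w24',3); pickle.dump((im,c),open('w24.pkl','wb'))
cv2.imwrite('pics/w24z.png',cv2.resize(im[80:280,180:440],None,fx=3,fy=3,interpolation=cv2.INTER_CUBIC))
```

```text
20.02 [ 0.4364 -0.3834  0.1825] 0.028 [-0.0032  0.0039 -1.    ]
20.07 [ 0.4368 -0.3829  0.1831] 0.018 [-0.0025  0.0031 -1.    ]
20.12 [ 0.4373 -0.3828  0.1837] 0.013 [-0.0018  0.0023 -1.    ]
```

View pics/w24z.png

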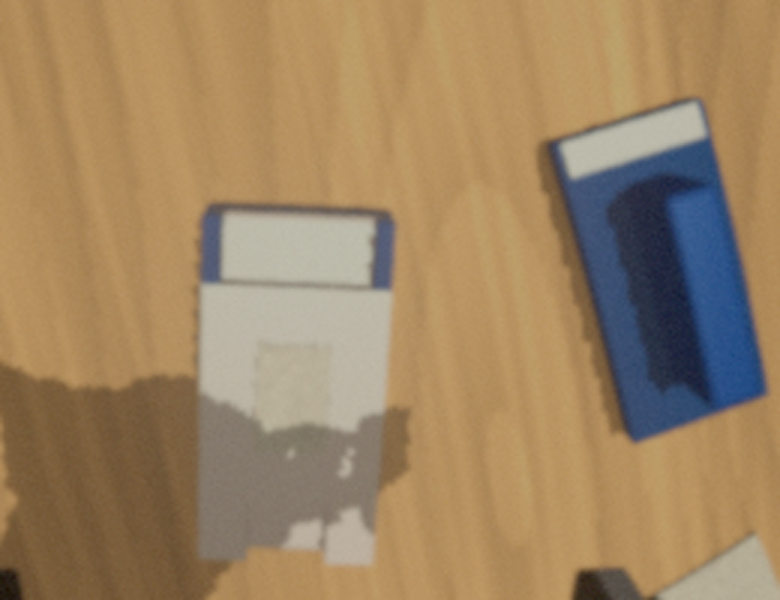

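Run:
```python
from h import *
import pickle
im,c=pickle.load(open('w24.pkl','rb'))
q=np.array([(204,213),(394,220),(373,565),(197,558)])/3+[180,80]
P=onplane(c,q,.046)[:,:2]; m=P.mean(0); d=(P[0]+P[1]-P[2]-P[3])/2; w=(P[0]+P[3]-P[1]-P[2])/2
yaw=np.degrees(np.arctan2(d[1],d[0]));print(m,np.linalg.norm(d),np.linalg.norm(w),yaw)
goto([*m,0.0175],np.radians(yaw))
q=np.array([(550,145),(700,98),(765,392),(634,440)])/3+[180,80]
P=onplane(c,q,.018)[:,:2]; m=P.mean(0); d=(P[0]+P[1]-P[2]-P[3])/2; w=(P[0]+P[3]-P[1]-P[2])/2
print('cover',m,np.linalg.norm(d),np.linalg.norm(w),np.degrees(np.arctan2(d[1],d[0])))
```

```text
[ 0.43394381 -0.39443117] 0.11033584208374726 0.05583012426659158 74.85904458055784
from [ 0.4376 -0.3828  0.1842] yawx 77.18 -> shift [-0.0123 -0.0007  0.1667] turn/pi [-0.0005 -0.0004  0.0129] rows>=4.0 t 20.17 w 0.999 F [-0.3  0.2 -0.2]
cover [ 0.56493255 -0.38824649] 0.10698791118954755 0.053831186504874985 96.93487271193719
```

Emit:
{"method": "apply_moves", "body": {"plan": [[[-0.012, -0.002, 0.03, 0, 0, 0.013, -1], [-0.012, -0.002, 0.07, 0, 0, 0.013, -1], [-0.012, -0.002, 0.11, 0, 0, 0.013, -1], [-0.012, -0.002, 0.15, 0, 0, 0.013, -1], [-0.012, -0.002, 0.166, 0, 0, 0.013, -1], [-0.012, -0.002, 0.166, 0, 0, 0.013, -1], [-0.012, -0.002, 0.166, 0, 0, 0.013, 1], [-0.012, -0.002, 0.166, 0, 0, 0.013, 1]]], "force": 50}}

```text
time: 20.83
tool_pos: [0.4346, -0.3963, 0.0211]
tcp_rot: [2.493, 1.907, 0.001]
wrist_force: [-0.1, -0.3, 0.2]
width: 0.748
```

Emit:
{"method": "apply_moves", "body": {"plan": [[[0, 0, 0, 0, 0, 0, 1], [0, 0, 0, 0, 0, 0, 1], [0, 0, 0, 0, 0, 0, 1], [0, 0, -0.04, 0, 0, 0, 1], [0, 0, -0.08, 0, 0, 0, 1], [0, 0, -0.12, 0, 0, 0, 1], [0, 0, -0.16, 0, 0, 0, 1], [0, 0, -0.2, 0, 0, 0, 1]]]}}

```text
time: 21.5
tool_pos: [0.4324, -0.3954, 0.2211]
tcp_rot: [-2.497, -1.907, 0.0]
wrist_force: [0.6, -0.3, -3.5]
width: 0.639
```

Run:
```python
from h import *
im,c=settle_shot('w25',3)
cv2.imwrite('pics/w25z.png',cv2.resize(im[150:250,190:370],None,fx=4,fy=4,interpolation=cv2.INTER_CUBIC))
goto([0.5335,0.1456,0.22],np.radians(93.8))
```

```text
21.5 [ 0.4324 -0.3954  0.2211] 0.862 [-1.e-04  0.e+00 -1.e+00]
21.55 [ 0.4361 -0.3991  0.2317] 0.195 [ 0.0105 -0.0106 -0.9999]
21.6 [ 0.4367 -0.3997  0.2292] 0.093 [ 0.0119 -0.0119 -0.9999]
from [ 0.4351 -0.3982  0.2249] yawx 74.74 -> shift [ 0.5505 -0.0482  0.0015] turn/pi [ 0.0026  0.0022 -0.1059] rows>=13.3 t 21.65 w 0.644 F [-0.1 -0.1 -3.8]
```

View pics/w25z.png

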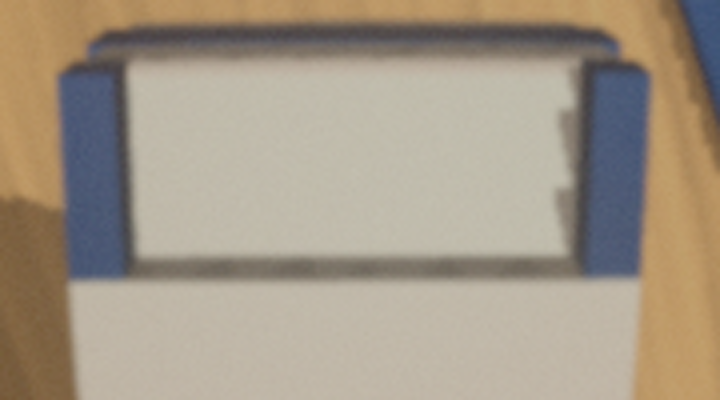

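Run:
```python
from h import *
for z in (-.0245,-.025):
    print(intool([(190+60/4,150+73/4),(190+650/4,150+73/4),(190+67/4,150+277/4),(190+639/4,150+277/4)],z)[:,:2]*1e3)
```

```text
[[ 56.96018005 -26.36876235]
 [ 56.96085889  28.68594178]
 [ 36.86396289 -26.89992821]
 [ 36.87221154  28.81189827]]
[[ 57.04590185 -26.25183483]
 [ 57.04657782  28.56949767]
 [ 37.03487064 -26.78074912]
 [ 37.04308433  28.69492024]]
```

Emit:
{"method": "apply_moves", "body": {"plan": [[[0.53, -0.045, 0, 0, 0, -0.106, 1], [0.53, -0.045, 0, 0, 0, -0.106, 1], [0.53, -0.045, 0, 0, 0, -0.106, 1], [0.53, -0.045, 0, 0, 0, -0.106, 1], [0.53, -0.045, 0, 0, 0, -0.106, 1], [0.53, -0.045, 0, 0, 0, -0.106, 1], [0.53, -0.045, 0, 0, 0, -0.106, 1], [0.53, -0.045, 0, 0, 0, -0.106, 1]]]}}

```text
time: 22.32
tool_pos: [0.4912, -0.0658, 0.2167]
tcp_rot: [-2.144, -2.291, 0.003]
wrist_force: [1.3, -0.5, -2.6]
width: 0.641
```

Run:
```python
from h import *
goto([0.5335,0.1434,0.2],np.radians(93.8))
```

```text
from [ 0.4912 -0.0658  0.2167] yawx 93.8 -> shift [0.2059 0.0561 0.0166] turn/pi [-0.0012 -0.0003  0.    ] rows>=5.1 t 22.32 w 0.641 F [ 1.3 -0.5 -2.6]
```

Emit:
{"method": "apply_moves", "body": {"plan": [[[0.04, 0.011, 0, 0, 0, 0, 1], [0.08, 0.022, 0.005, 0, 0, 0, 1], [0.12, 0.033, 0.01, 0, 0, 0, 1], [0.155, 0.042, 0.015, 0, 0, 0, 1], [0.185, 0.05, 0.015, 0, 0, 0, 1], [0.205, 0.056, 0.015, 0, 0, 0, 1], [0.205, 0.056, 0.015, 0, 0, 0, 1], [0.205, 0.056, 0.03, 0, 0, 0, 1]]]}}

```text
time: 22.98
tool_pos: [0.536, 0.1417, 0.1897]
tcp_rot: [2.142, 2.296, 0.002]
wrist_force: [1.0, -0.7, -2.3]
width: 0.64
```

Run:
```python
from h import *
im,c=settle_shot('w26',4)
goto([0.5335,0.1434,0.14],np.radians(93.8))
```

```text
22.98 [0.536  0.1417 0.1897] 0.372 [ 1.9e-03  1.0e-04 -1.0e+00]
23.03 [0.5331 0.1403 0.1847] 0.083 [-0.0052 -0.0016 -1.    ]
23.08 [0.532  0.1396 0.1848] 0.033 [-0.0079 -0.0021 -1.    ]
23.13 [0.5326 0.1394 0.1859] 0.029 [-0.0066 -0.0017 -1.    ]
from [0.5336 0.1394 0.1872] yawx 93.8 -> shift [0.0041 0.0004 0.0472] turn/pi [-0.0014  0.0003 -0.    ] rows>=1.1 t 23.18 w 0.647 F [ 0.1  0.7 -2.3]
```

View pics/w26.png

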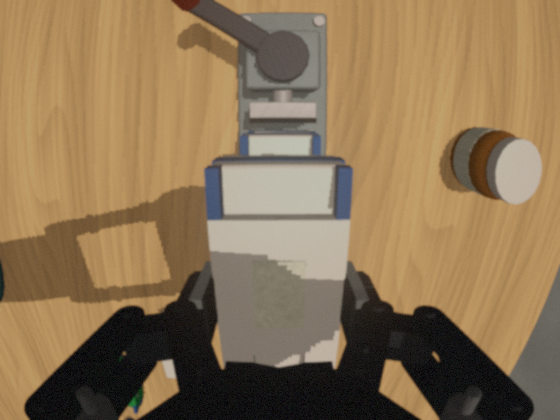

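Emit:
{"method": "apply_moves", "body": {"plan": [[[0.004, 0, 0.01, 0, 0, 0, 1], [0.004, 0, 0.02, 0, 0, 0, 1], [0.004, 0, 0.03, 0, 0, 0, 1], [0.004, 0, 0.04, 0, 0, 0, 1], [0.004, 0, 0.046, 0, 0, 0, 1], [0.004, 0, 0.046, 0, 0, 0, 1], [0.004, 0, 0.046, 0, 0, 0, 1], [0.004, 0, 0.046, 0, 0, 0, 1]]]}}

```text
time: 23.85
tool_pos: [0.5354, 0.1443, 0.1435]
tcp_rot: [2.146, 2.294, 0.001]
wrist_force: [0.6, 0.2, -2.8]
width: 0.645
```

Run:
```python
from h import *
im,c=settle_shot('w27',4)
cv2.imwrite('pics/w27z.png',cv2.resize(im[90:240,180:380],None,fx=4,fy=4,interpolation=cv2.INTER_CUBIC))
goto([0.5335,0.1434,0.117],np.radians(93.8))
```

```text
23.85 [0.5354 0.1443 0.1435] 0.011 [ 6.e-04  1.e-04 -1.e+00]
23.9 [0.5356 0.1444 0.1438] 0.006 [ 1.2e-03  2.0e-04 -1.0e+00]
23.95 [0.5357 0.1444 0.144 ] 0.003 [ 1.4e-03  3.0e-04 -1.0e+00]
24.0 [0.5357 0.1444 0.144 ] 0.002 [ 1.6e-03  3.0e-04 -1.0e+00]
from [0.5356 0.1444 0.144 ] yawx 93.83 -> shift [-0.0009 -0.0022  0.0269] turn/pi [ 0.0004 -0.0001  0.0002] rows>=0.6 t 24.05 w 0.646 F [-0.4 -0.1 -3.1]
```

View pics/w27z.png

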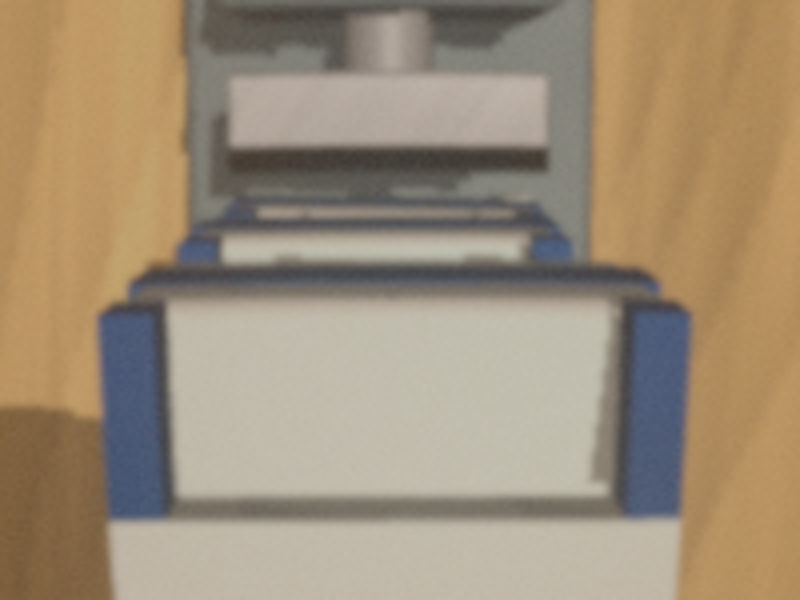

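Run:
```python
from h import *
f=lambda u,v,z:(intool((180+u/4,90+v/4),z)*1e3).round(2)
print('C',f(180,240,.144-.104),f(572,242,.144-.104)); print('B',f(100,311,-.025),f(691,313,-.025))
```

```text
C [[ 55.92 -29.46  40.  ]] [[55.53 25.98 40.  ]]
B [[ 56.9  -26.41 -25.  ]] [[ 56.71  28.5  -25.  ]]
```

Emit:
{"method": "apply_moves", "body": {"plan": [[[-0.001, -0.0023, 0.004, 0, 0, 0, 1], [-0.001, -0.0023, 0.008, 0, 0, 0, 1], [-0.001, -0.0023, 0.012, 0, 0, 0, 1], [-0.001, -0.0023, 0.016, 0, 0, 0, 1], [-0.001, -0.0023, 0.02, 0, 0, 0, 1], [-0.001, -0.0023, 0.024, 0, 0, 0, 1], [-0.001, -0.0023, 0.028, 0, 0, 0, 1], [-0.001, -0.0023, 0.028, 0, 0, 0, 1]]]}}

```text
time: 24.72
tool_pos: [0.5331, 0.1432, 0.1181]
tcp_rot: [-2.146, -2.294, 0.0]
wrist_force: [-8.2, -1.3, 15.0]
width: 0.647
```

Run:
```python
from h import *
im,c=settle_shot('w28',3)
goto([0.5336,0.1434,0.117],np.radians(93.8))
```

```text
24.72 [0.5331 0.1432 0.1181] 0.006 [-2.e-04 -1.e-04 -1.e+00]
24.77 [0.5331 0.1432 0.1181] 0.004 [ 0.e+00 -1.e-04 -1.e+00]
24.82 [0.5331 0.1432 0.1181] 0.002 [ 1.e-04 -0.e+00 -1.e+00]
from [0.5331 0.1432 0.1181] yawx 93.83 -> shift [0.0002 0.0005 0.0011] turn/pi [0.0001 0.     0.0002] rows>=0.0 t 24.87 w 0.645 F [-8.4 -2.  15. ]
```

Emit:
{"method": "apply_moves", "body": {"plan": [[[0, 0, 0, 0, 0, 0, -1], [0, 0, 0, 0, 0, 0, -1], [0, 0, 0, 0, 0, 0, -1], [0, 0, -0.02, 0, 0, 0, -1], [0, 0, -0.05, 0, 0, 0, -1], [0, 0, -0.08, 0, 0, 0, -1], [0, 0, -0.11, 0, 0, 0, -1], [0, 0, -0.12, 0, 0, 0, -1]]]}}

```text
time: 25.53
tool_pos: [0.5355, 0.1437, 0.2403]
tcp_rot: [2.143, 2.291, 0.01]
wrist_force: [1.1, -0.0, 0.8]
width: 1.002
```

Run:
```python
from h import *
im,c=settle_shot('w29',4); import pickle; pickle.dump((im,c),open('w29.pkl','wb'))
cv2.imwrite('pics/w29z.png',cv2.resize(im[80:280,200:360],None,fx=3,fy=3,interpolation=cv2.INTER_CUBIC))
goto([0.565,-0.388,0.2],np.radians(97))
S=read_camera('side')[:,:,::-1]; cv2.imwrite('pics/side1z.png',cv2.resize(S[120:420,160:400],None,fx=2,fy=2,interpolation=cv2.INTER_CUBIC))
```

```text
25.53 [0.5355 0.1437 0.2403] 0.17 [ 0.0076  0.0017 -1.    ]
25.58 [0.5359 0.1438 0.2408] 0.06 [ 0.0089  0.002  -1.    ]
25.63 [0.5349 0.1436 0.2381] 0.069 [ 0.0059  0.0013 -1.    ]
25.68 [0.5334 0.1432 0.2356] 0.051 [ 1.8e-03  4.0e-04 -1.0e+00]
from [0.5322 0.143  0.2338] yawx 93.83 -> shift [-0.532  -0.0027  0.034 ] turn/pi [-0.0005  0.0001 -0.0176] rows>=12.8 t 25.73 w 1.0 F [ 0.5 -0.2 -0.6]
```

View pics/w29z.png

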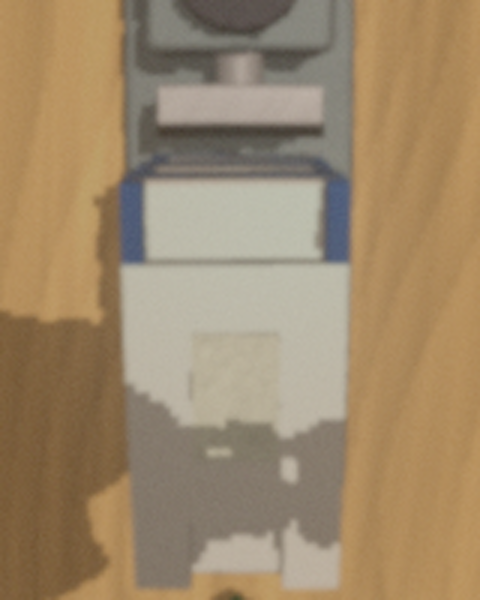

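View pics/side1z.png

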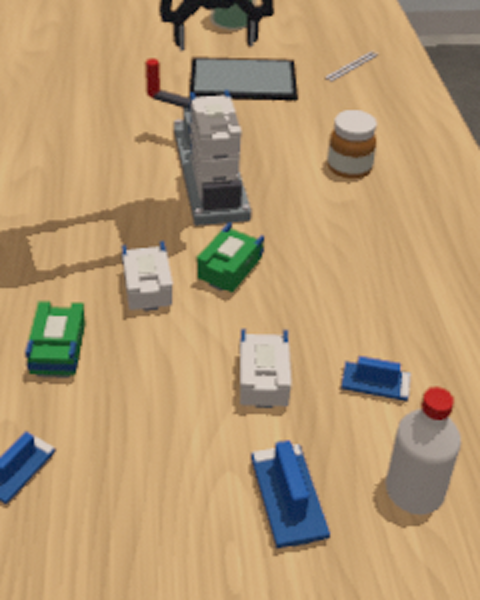

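Stack of three is neat. On to the large cover.

Emit:
{"method": "apply_moves", "body": {"plan": [[[-0.515, -0.002, 0.02, 0, 0, -0.018, -1], [-0.515, -0.002, 0.02, 0, 0, -0.018, -1], [-0.515, -0.002, 0.02, 0, 0, -0.018, -1], [-0.515, -0.002, 0.02, 0, 0, -0.018, -1], [-0.515, -0.002, 0.02, 0, 0, -0.018, -1], [-0.515, -0.002, 0.02, 0, 0, -0.018, -1], [-0.515, -0.002, 0.02, 0, 0, -0.018, -1], [-0.515, -0.002, 0.02, 0, 0, -0.018, -1]]]}}

```text
time: 26.45
tool_pos: [0.552, -0.1908, 0.2191]
tcp_rot: [-2.077, -2.351, 0.002]
wrist_force: [0.7, 0.9, -0.9]
width: 0.999
```

Run:
```python
from h import *
import pickle
im,c=pickle.load(open('w29.pkl','rb'))
q=np.array([(120,182),(349,182),(348,264),(120,264)])/3+[200,80]
for z in(.142,.15):
    P=onplane(c,q,z)[:,:2];print(z,np.linalg.norm(P[0]-P[1]),np.linalg.norm(P[2]-P[3]),(P[0]+P[1])/2)
goto([0.565,-0.388,0.18],np.radians(97))
```

```text
0.142 0.05541440560773085 0.056056638310429036 [0.53029769 0.19965117]
0.15 0.053536401779569115 0.054156869104456044 [0.53025369 0.20033684]
from [ 0.552  -0.1908  0.2191] yawx 97.06 -> shift [-0.1974 -0.0112  0.0387] turn/pi [-0.0013 -0.0007  0.0004] rows>=4.8 t 26.45 w 0.999 F [ 0.7  0.9 -0.9]
```

Emit:
{"method": "apply_moves", "body": {"plan": [[[-0.195, -0.01, 0.03, 0, 0, 0, -1], [-0.195, -0.01, 0.03, 0, 0, 0, -1], [-0.195, -0.01, 0.03, 0, 0, 0, -1], [-0.195, -0.01, 0.03, 0, 0, 0, -1], [-0.195, -0.01, 0.03, 0, 0, 0, -1], [-0.195, -0.01, 0.03, 0, 0, 0, -1], [-0.195, -0.01, 0.03, 0, 0, 0, -1], [-0.195, -0.01, 0.03, 0, 0, 0, -1]]]}}

```text
time: 27.12
tool_pos: [0.5667, -0.3829, 0.1896]
tcp_rot: [-2.078, -2.35, -0.0]
wrist_force: [0.4, -0.3, -0.0]
width: 1.001
```

Run:
```python
from h import *
import pickle
im,c=settle_shot('w30',3); pickle.dump((im,c),open('w30.pkl','wb'))
cv2.imwrite('pics/w30z.png',cv2.resize(im[100:300,180:380],None,fx=3,fy=3,interpolation=cv2.INTER_CUBIC))
```

```text
27.12 [ 0.5667 -0.3829  0.1896] 0.026 [-0.0033  0.0031 -1.    ]
27.17 [ 0.5672 -0.3825  0.1905] 0.019 [-0.0023  0.0023 -1.    ]
27.22 [ 0.5675 -0.3823  0.1913] 0.014 [-0.0014  0.0015 -1.    ]
```

View pics/w30z.png

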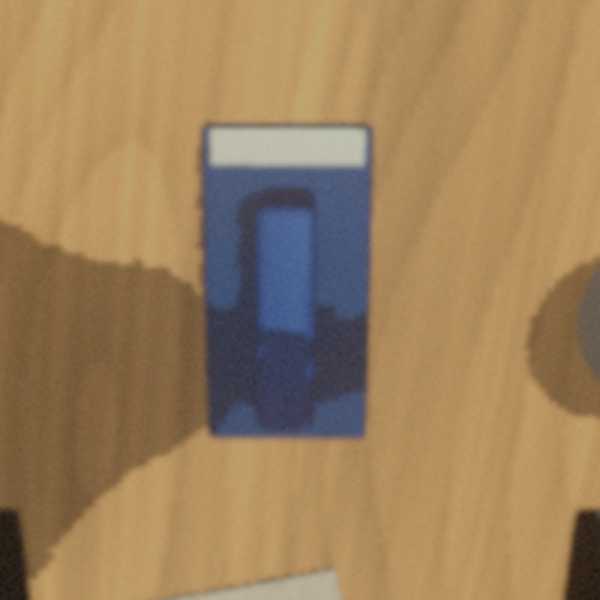

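Run:
```python
from h import *
import pickle
im,c=pickle.load(open('w30.pkl','rb'))
for z,q in((.018,[(206,128),(371,127),(365,436),(211,437)]),(.058,[(257,207),(315,207),(313,424),(259,424)])):
    P=onplane(c,np.array(q)/3+[180,100],z)[:,:2]; m=P.mean(0); d=(P[0]+P[1]-P[2]-P[3])/2; w=(P[0]+P[3]-P[1]-P[2])/2
    yaw=np.degrees(np.arctan2(d[1],d[0]));print(m,np.linalg.norm(d),np.linalg.norm(w),yaw)
goto([*m,0.028],np.radians(96.8))
```

```text
[ 0.56628241 -0.38858413] 0.10785540881337663 0.053853013569301514 96.9138479129758
[ 0.56589719 -0.38756275] 0.06694527343595713 0.016566767060863446 96.95879793084475
from [ 0.5678 -0.3824  0.1919] yawx 97.16 -> shift [-0.005  -0.0025  0.1639] turn/pi [-0.0002 -0.0003  0.002 ] rows>=3.9 t 27.27 w 0.999 F [ 0.8 -0.4  0.9]
```

Emit:
{"method": "apply_moves", "body": {"plan": [[[-0.0055, -0.003, 0.03, 0, 0, 0, -1], [-0.0055, -0.003, 0.07, 0, 0, 0, -1], [-0.0055, -0.003, 0.11, 0, 0, 0, -1], [-0.0055, -0.003, 0.145, 0, 0, 0, -1], [-0.0055, -0.003, 0.162, 0, 0, 0, -1], [-0.0055, -0.003, 0.162, 0, 0, 0, -0.5], [-0.0055, -0.003, 0.162, 0, 0, 0, 0], [-0.0055, -0.003, 0.162, 0, 0, 0, 0]]], "force": 40}}

```text
time: 27.93
tool_pos: [0.5672, -0.3901, 0.0326]
tcp_rot: [2.077, 2.353, 0.001]
wrist_force: [0.4, -1.2, 1.2]
width: 0.605
```

Emit:
{"method": "apply_moves", "body": {"plan": [[[0, 0, 0, 0, 0, 0, 1], [0, 0, 0, 0, 0, 0, 1], [0, 0, 0, 0, 0, 0, 1], [0, 0, 0, 0, 0, 0, 1], [0, 0, 0, 0, 0, 0, 1], [0, 0, 0, 0, 0, 0, 1], [0, 0, 0, 0, 0, 0, 1], [0, 0, 0, 0, 0, 0, 1]]]}}

```text
time: 28.6
tool_pos: [0.567, -0.3908, 0.0328]
tcp_rot: [2.078, 2.351, 0.001]
wrist_force: [-0.4, 2.0, 7.0]
width: 0.201
```

Run:
```python
from h import *
im,c=settle_shot('w31',2)
goto([0.5335,0.1456,0.22],np.radians(93.8))
```

```text
28.6 [ 0.567  -0.3908  0.0328] 0.003 [ 0.0031 -0.0021 -1.    ]
28.65 [ 0.567  -0.3908  0.0328] 0.003 [ 0.0031 -0.0021 -1.    ]
from [ 0.5669 -0.3908  0.0328] yawx 97.07 -> shift [ 0.536   0.0334 -0.1884] turn/pi [0.0009 0.0008 0.0182] rows>=13.6 t 28.7 w 0.201 F [-0.3  1.7  6.2]
```

View pics/w31.png

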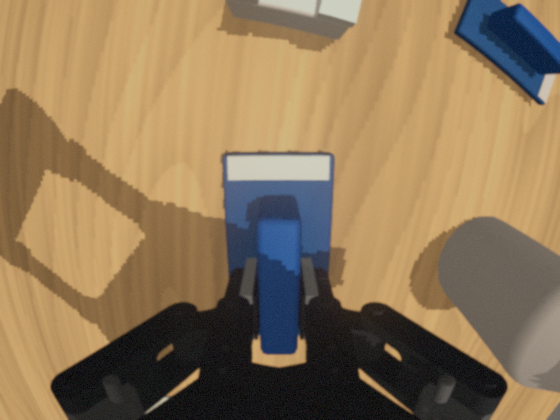

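Run:
```python
from h import *
im=cv2.imread('pics/w31.png');cv2.imwrite('pics/w31z.png',cv2.resize(im[140:370,210:350],None,fx=4,fy=4,interpolation=cv2.INTER_CUBIC)[:600])
```

```text
(no output)
```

View pics/w31z.png

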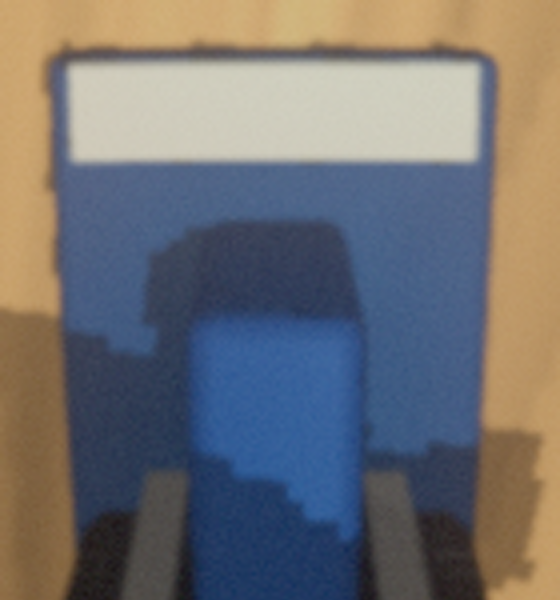

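Emit:
{"method": "apply_moves", "body": {"plan": [[[0, 0, -0.02, 0, 0, 0, 1], [0, 0, -0.05, 0, 0, 0, 1], [0, 0, -0.09, 0, 0, 0, 1], [0, 0, -0.13, 0, 0, 0, 1], [0, 0, -0.17, 0, 0, 0, 1], [0, 0, -0.2, 0, 0, 0, 1], [0, 0, -0.22, 0, 0, 0, 1], [0, 0, -0.22, 0, 0, 0, 1]]]}}

```text
time: 29.37
tool_pos: [0.5681, -0.3918, 0.2579]
tcp_rot: [2.073, 2.345, 0.002]
wrist_force: [1.5, -0.8, -1.9]
width: 0.201
```

Run:
```python
from h import *
im,c=settle_shot('w32',3)
cv2.imwrite('pics/w32z.png',cv2.resize(im[140:370,210:350],None,fx=4,fy=4,interpolation=cv2.INTER_CUBIC)[:600])
goto([0.5335,0.1456,0.24],np.radians(93.8))
```

```text
29.37 [ 0.5681 -0.3918  0.2579] 0.073 [ 0.0094 -0.007  -0.9999]
29.42 [ 0.5669 -0.391   0.2541] 0.081 [ 0.0056 -0.0041 -1.    ]
29.47 [ 0.5656 -0.39    0.2507] 0.058 [ 1.2e-03 -9.0e-04 -1.0e+00]
from [ 0.5647 -0.3893  0.2484] yawx 97.06 -> shift [0.5347 0.0349 0.0092] turn/pi [-0.0006 -0.0005  0.0181] rows>=12.9 t 29.52 w 0.202 F [ 0.4 -0.2 -3.7]
```

View pics/w32z.png

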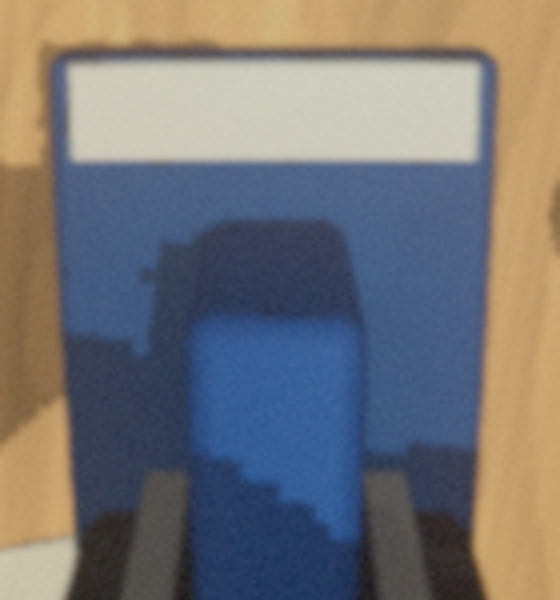

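Run:
```python
from h import *
f=lambda u,v,z:(intool((210+u/4,140+v/4),z)*1e3).round(2)
for z in(.0135,.0148,.016): print(f(52,57,z),f(497,57,z))
print('bar front', f(192,318,.0328-.058),f(360,318,.0328-.058))
```

```text
[[ 56.84 -26.12  13.5 ]] [[56.83 27.9  13.5 ]]
[[ 56.67 -26.35  14.8 ]] [[56.67 28.13 14.8 ]]
[[ 56.52 -26.56  16.  ]] [[56.51 28.33 16.  ]]
bar front [[ 36.66  -6.96 -25.2 ]] [[ 36.66   9.07 -25.2 ]]
```

Cover held securely; bar and plate front edges agree on a +1.65 mm offset. Carrying it to the dock.

Emit:
{"method": "apply_moves", "body": {"plan": [[[0.515, 0.033, 0, 0, 0, 0.018, 1], [0.515, 0.033, 0, 0, 0, 0.018, 1], [0.515, 0.033, 0, 0, 0, 0.018, 1], [0.515, 0.033, 0, 0, 0, 0.018, 1], [0.515, 0.033, 0, 0, 0, 0.018, 1], [0.515, 0.033, 0, 0, 0, 0.018, 1], [0.515, 0.033, 0, 0, 0, 0.018, 1], [0.515, 0.033, 0, 0, 0, 0.018, 1]]]}}

```text
time: 30.18
tool_pos: [0.5432, -0.055, 0.2464]
tcp_rot: [-2.143, -2.29, 0.005]
wrist_force: [1.2, 0.3, -1.6]
width: 0.201
```

Run:
```python
from h import *
goto([0.5334,0.1438,0.24],np.radians(93.8))
```

```text
from [ 0.5432 -0.055   0.2464] yawx 93.8 -> shift [0.199  0.0034 0.0067] turn/pi [-0.0019 -0.0004  0.    ] rows>=4.8 t 30.18 w 0.201 F [ 1.2  0.3 -1.6]
```

Emit:
{"method": "apply_moves", "body": {"plan": [[[0.04, 0, 0.002, 0, 0, 0, 1], [0.08, 0.001, 0.005, 0, 0, 0, 1], [0.12, 0.002, 0.006, 0, 0, 0, 1], [0.155, 0.003, 0.006, 0, 0, 0, 1], [0.185, 0.003, 0.006, 0, 0, 0, 1], [0.199, 0.003, 0.006, 0, 0, 0, 1], [0.199, 0.003, 0.006, 0, 0, 0, 1], [0.199, 0.003, 0.006, 0, 0, 0, 1]]]}}

```text
time: 30.85
tool_pos: [0.5336, 0.1419, 0.241]
tcp_rot: [-2.142, -2.295, 0.008]
wrist_force: [-0.4, 0.5, -2.3]
width: 0.205
```

Run:
```python
from h import *
im,c=settle_shot('w33',4)
goto([0.5334,0.1438,0.195],np.radians(93.8))
```

```text
30.85 [0.5336 0.1419 0.241 ] 0.035 [-0.0053 -0.0017 -1.    ]
30.9 [0.534  0.1412 0.2415] 0.023 [-0.0045 -0.0017 -1.    ]
30.95 [0.5344 0.1407 0.2421] 0.017 [-0.0035 -0.0014 -1.    ]
31.0 [0.5348 0.1405 0.2427] 0.01 [-0.0026 -0.0011 -1.    ]
from [0.5351 0.1404 0.2432] yawx 93.75 -> shift [ 0.0036 -0.0014  0.0482] turn/pi [-0.0006  0.0002 -0.0003] rows>=1.2 t 31.05 w 0.201 F [-0.5 -0.9 -2. ]
```

View pics/w33.png

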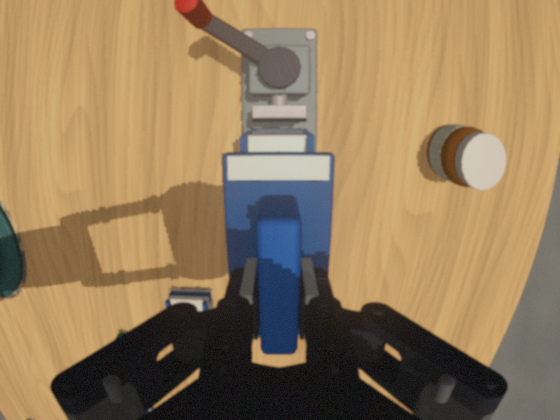

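Emit:
{"method": "apply_moves", "body": {"plan": [[[0.003, -0.001, 0.01, 0, 0, 0, 1], [0.003, -0.001, 0.02, 0, 0, 0, 1], [0.003, -0.001, 0.03, 0, 0, 0, 1], [0.003, -0.001, 0.04, 0, 0, 0, 1], [0.003, -0.001, 0.048, 0, 0, 0, 1], [0.003, -0.001, 0.05, 0, 0, 0, 1], [0.003, -0.001, 0.05, 0, 0, 0, 1], [0.003, -0.001, 0.05, 0, 0, 0, 1]]]}}

```text
time: 31.72
tool_pos: [0.5343, 0.1446, 0.1942]
tcp_rot: [-2.146, -2.294, 0.0]
wrist_force: [0.3, 0.2, -2.3]
width: 0.199
```

Run:
```python
from h import *
im,c=settle_shot('w34',4)
cv2.imwrite('pics/w34z.png',cv2.resize(im[90:240,180:380],None,fx=4,fy=4,interpolation=cv2.INTER_CUBIC))
goto([0.5334,0.1438,0.167],np.radians(93.8))
```

```text
31.72 [0.5343 0.1446 0.1942] 0.016 [-1.e-04 -0.e+00 -1.e+00]
31.77 [0.5347 0.1446 0.1947] 0.008 [ 8.e-04  1.e-04 -1.e+00]
31.82 [0.5348 0.1447 0.195 ] 0.004 [ 1.3e-03  2.0e-04 -1.0e+00]
31.87 [0.5348 0.1447 0.1951] 0.004 [ 1.4e-03  3.0e-04 -1.0e+00]
from [0.5348 0.1447 0.1951] yawx 93.83 -> shift [-0.0008 -0.0015  0.0281] turn/pi [ 0.0005 -0.0001  0.0002] rows>=0.7 t 31.92 w 0.203 F [ 0.2  0.5 -1.5]
```

View pics/w34z.png

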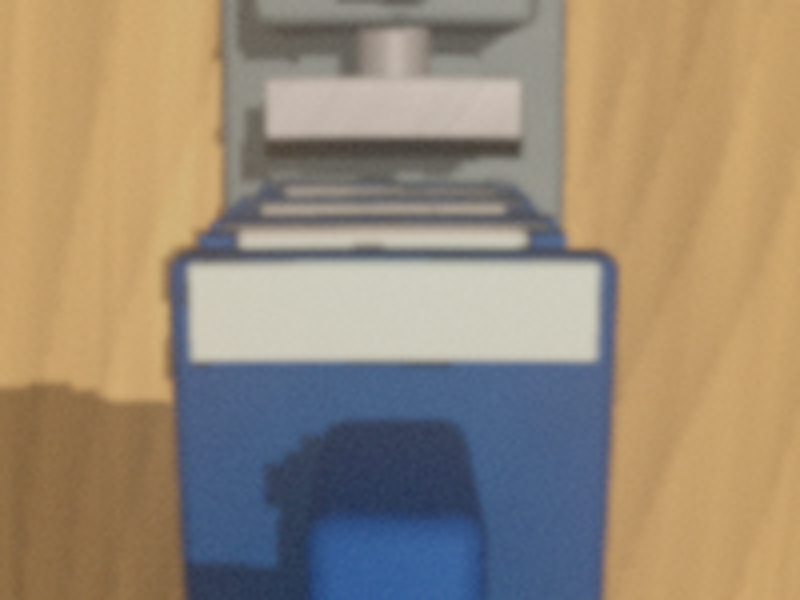

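Run:
```python
from h import *
f=lambda u,v,z:(intool((180+u/4,90+v/4),z)*1e3).round(2)
print('B',f(199,237,.195-.142),f(562,238,.195-.142)); print('cov',f(172,257,.0148),f(616,257,.0148))
```

```text
B [[ 54.84 -28.7   53.  ]] [[54.6  26.21 53.  ]]
cov [[ 56.72 -26.31  14.8 ]] [[56.71 28.04 14.8 ]]
```

Emit:
{"method": "apply_moves", "body": {"plan": [[[-0.0013, -0.0017, 0.004, 0, 0, 0, 1], [-0.0013, -0.0017, 0.008, 0, 0, 0, 1], [-0.0013, -0.0017, 0.012, 0, 0, 0, 1], [-0.0013, -0.0017, 0.016, 0, 0, 0, 1], [-0.0013, -0.0017, 0.02, 0, 0, 0, 1], [-0.0013, -0.0017, 0.024, 0, 0, 0, 1], [-0.0013, -0.0017, 0.028, 0, 0, 0, 1], [-0.0013, -0.0017, 0.029, 0, 0, 0, 1]]]}}

```text
time: 32.58
tool_pos: [0.5333, 0.1434, 0.1667]
tcp_rot: [2.145, 2.294, 0.002]
wrist_force: [-3.6, -0.6, 11.8]
width: 0.198
```

Run:
```python
from h import *
im,c=settle_shot('w35',3)
goto([0.5334,0.1438,0.167],np.radians(93.8))
```

```text
32.58 [0.5333 0.1434 0.1667] 0.009 [ 1.3e-03  3.0e-04 -1.0e+00]
32.63 [0.5333 0.1433 0.1668] 0.003 [ 1.3e-03  2.0e-04 -1.0e+00]
32.68 [0.5333 0.1434 0.1668] 0.002 [ 1.4e-03  3.0e-04 -1.0e+00]
from [0.5333 0.1434 0.1668] yawx 93.83 -> shift [ 0.0004  0.0002 -0.0002] turn/pi [ 0.0005 -0.0001  0.0002] rows>=0.0 t 32.73 w 0.2 F [-2.  -0.2  6.4]
```

Contact at exactly the predicted seated height (0.1668). Releasing and looking.

Emit:
{"method": "apply_moves", "body": {"plan": [[[0, 0, 0, 0, 0, 0, -1], [0, 0, 0, 0, 0, 0, -1], [0, 0, 0, 0, 0, 0, -1], [0, 0, 0, 0, 0, 0, -1], [0, 0, -0.03, 0, 0, 0, -1], [0, 0, -0.06, 0, 0, 0, -1], [0, 0, -0.1, 0, 0, 0, -1], [0, 0, -0.13, 0, 0, 0, -1]]]}}

```text
time: 33.4
tool_pos: [0.5329, 0.1432, 0.2976]
tcp_rot: [2.146, 2.294, 0.002]
wrist_force: [0.8, 0.2, 0.7]
width: 1.004
```

Run:
```python
from h import *
im,c=settle_shot('w36',4); import pickle; pickle.dump((im,c),open('w36.pkl','wb'))
S=read_camera('side')[:,:,::-1]; cv2.imwrite('pics/side2z.png',cv2.resize(S[120:320,160:380],None,fx=3,fy=3,interpolation=cv2.INTER_CUBIC))
S=read_camera('scene')[:,:,::-1]; cv2.imwrite('pics/scene2z.png',cv2.resize(S[80:280,220:440],None,fx=3,fy=3,interpolation=cv2.INTER_CUBIC))
goto()
```

```text
33.4 [0.5329 0.1432 0.2976] 0.63 [ 1.2e-03  3.0e-04 -1.0e+00]
33.45 [0.5362 0.1439 0.305 ] 0.126 [ 0.0122  0.0027 -0.9999]
33.5 [0.5362 0.1439 0.3026] 0.086 [ 0.012   0.0026 -0.9999]
33.55 [0.5348 0.1436 0.2993] 0.079 [ 0.0073  0.0016 -1.    ]
from [0.5318 0.143  0.2936] yawx 93.83 -> shift [0. 0. 0.] turn/pi [0. 0. 0.] rows>=0.0 t 33.7 w 0.998 F [-0.7  0.3 -1.3]
```

View pics/w36.png

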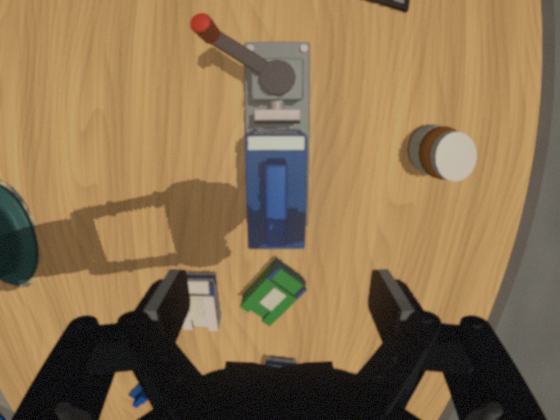

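View pics/side2z.png

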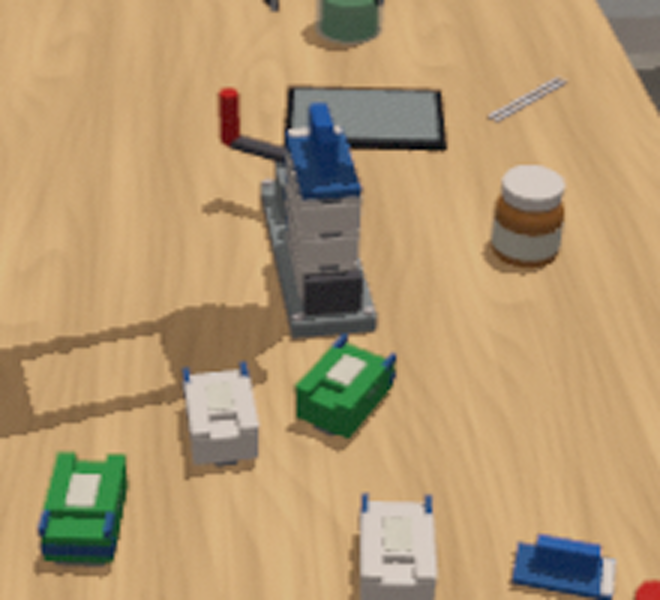

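View pics/scene2z.png

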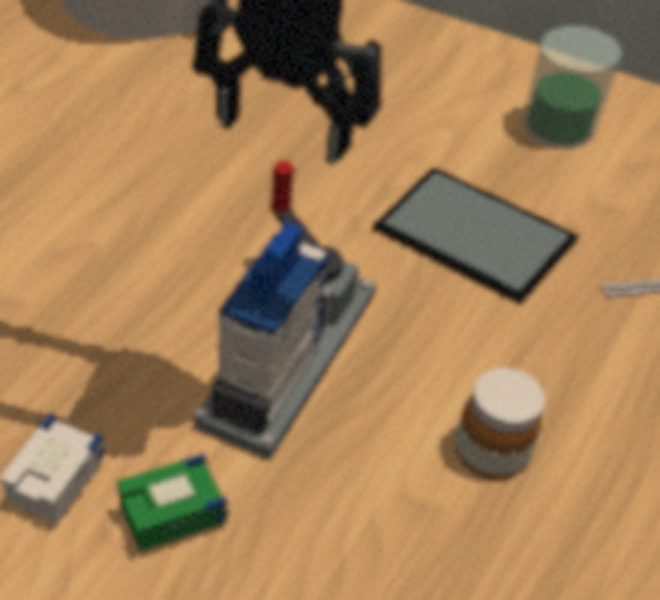

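All seated; the lever is still released. Next, the clamp-back swing. I'll measure the post and compute the arc.

Run:
```python
from h import *
import pickle
im,c=pickle.load(open('w36.pkl','rb'))
p=onplane(c,(202,22),.134)[0]; print('post',p,'pivotcap',onplane(c,(276,77),.083)[0])
piv=np.array([.526,.260]); d=p[:2]-piv; print(np.linalg.norm(d),np.degrees(np.arctan2(d[1],d[0])))
q=np.array([(247,133),(305,133),(304,247),(249,247)]); P=onplane(c,q,.152)[:,:2]; print('cover plate',P.mean(0),np.linalg.norm(P[0]-P[1]),np.linalg.norm(P[0]-P[3]))
goto([.428,.271,.25],np.radians(149.4)); print(readout.read_state()['q'].round(2))
```

```text
post [0.45338972 0.30667256 0.134     ] pivotcap [0.52662759 0.25954856 0.083     ]
0.08631674295327761 147.2678343962068
cover plate [0.53425176 0.14775117] 0.05140828358139811 0.10912428735741844
from [0.5318 0.143  0.2936] yawx 93.83 -> shift [ 0.1347 -0.0949  0.0438] turn/pi [-8.000e-04 -3.000e-04 -3.087e-01] rows>=7.8 t 33.7 w 0.998 F [-0.7  0.3 -1.3]
[ 0.22 -0.    1.79  0.    1.36  0.15]
```

Emit:
{"method": "apply_moves", "body": {"plan": [[[0.134, -0.095, 0.03, 0, 0, -0.308, 1], [0.134, -0.095, 0.03, 0, 0, -0.308, 1], [0.134, -0.095, 0.03, 0, 0, -0.308, 1], [0.134, -0.095, 0.03, 0, 0, -0.308, 1], [0.134, -0.095, 0.03, 0, 0, -0.308, 1], [0.134, -0.095, 0.03, 0, 0, -0.308, 1], [0.134, -0.095, 0.03, 0, 0, -0.308, 1], [0.134, -0.095, 0.03, 0, 0, -0.308, 1]]]}}

```text
time: 34.37
tool_pos: [0.4273, 0.2703, 0.2626]
tcp_rot: [-0.821, -3.029, 0.005]
wrist_force: [0.1, -0.5, -0.2]
width: -0.004
```

Run:
```python
from h import *
im,c=settle_shot('w37',2)
goto([.428,.271,.095],np.radians(149.4))
```

```text
34.37 [0.4273 0.2703 0.2626] 1.064 [-0.0039 -0.0022 -1.    ]
34.42 [0.4275 0.2702 0.2627] 0.236 [-0.0037 -0.0022 -1.    ]
from [0.4277 0.2701 0.2629] yawx 149.31 -> shift [-1.000e-04  1.600e-03  1.679e-01] turn/pi [-0.0011 -0.0006 -0.0005] rows>=4.0 t 34.47 w -0.0 F [ 0.5 -0.9 -0.4]
```

View pics/w37.png

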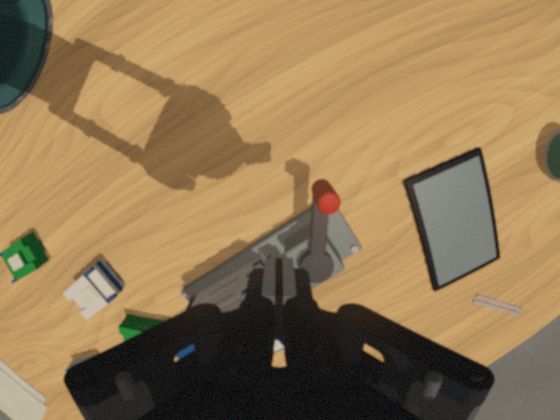

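Run:
```python
from h import *
print('post tool', intool((328,203),.2628-.134)*1e3, 'pivot', intool((317,265),.2628-.083)*1e3)
```

```text
post tool [[ -1.17133089  43.22063452 128.8       ]] pivot [[-87.31870107  42.72624059 179.8       ]]
```

Run:
```python
import numpy as np
piv=np.array([-.09,.042])
for d in [5,10,15]+[6.5*i for i in range(1,9)]:
    a=np.radians(d);Rz=np.array([[np.cos(a),-np.sin(a)],[np.sin(a),np.cos(a)]]);p=piv-Rz@piv;print(d,p.round(4),round(d/180,4))
```

```text
5 [0.0033 0.008 ] 0.0278
10 [0.0059 0.0163] 0.0556
15 [0.0078 0.0247] 0.0833
6.5 [0.0042 0.0105] 0.0361
13.0 [0.0071 0.0213] 0.0722
19.5 [0.0089 0.0325] 0.1083
26.0 [0.0093 0.0437] 0.1444
32.5 [0.0085 0.0549] 0.1806
39.0 [0.0064 0.066 ] 0.2167
45.5 [0.003  0.0768] 0.2528
52.0 [-0.0015  0.0871] 0.2889
```

Emit:
{"method": "apply_moves", "body": {"plan": [[[0, 0, 0.04, 0, 0, 0, 1], [0, 0, 0.08, 0, 0, 0, 1], [0, 0, 0.12, 0, 0, 0, 1], [0, 0, 0.155, 0, 0, 0, 1], [0, 0, 0.165, 0, 0, 0, 1], [0.003, 0.008, 0.165, 0, 0, 0.028, 1], [0.006, 0.016, 0.165, 0, 0, 0.056, 1], [0.008, 0.025, 0.165, 0, 0, 0.083, 1]]]}}

```text
time: 35.13
tool_pos: [0.4339, 0.2952, 0.0996]
tcp_rot: [-1.229, -2.889, 0.005]
wrist_force: [-2.4, -4.1, -1.0]
width: -0.0
```

Run:
```python
from h import *
im,c=settle_shot('w38',2)
goto()
```

```text
35.13 [0.4339 0.2952 0.0996] 1.14 [-0.0029 -0.0024 -1.    ]
35.18 [0.4345 0.2967 0.0999] 0.242 [-0.0021 -0.0011 -1.    ]
from [0.4343 0.296  0.0999] yawx 134.25 -> shift [0. 0. 0.] turn/pi [0. 0. 0.] rows>=0.0 t 35.23 w -0.001 F [-1.4 -2.8 -1. ]
```

View pics/w38.png

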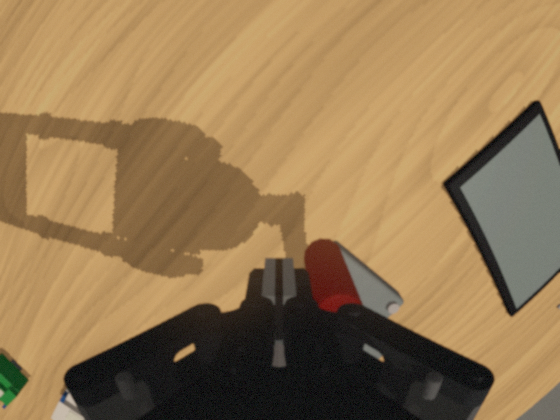

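Emit:
{"method": "apply_moves", "body": {"plan": [[[0.004, 0.0105, 0, 0, 0, 0.036, 1], [0.007, 0.021, 0, 0, 0, 0.072, 1], [0.009, 0.0325, 0, 0, 0, 0.108, 1], [0.0095, 0.044, 0, 0, 0, 0.144, 1], [0.0085, 0.055, 0, 0, 0, 0.18, 1], [0.0065, 0.066, 0, 0, 0, 0.217, 1], [0.003, 0.077, 0, 0, 0, 0.253, 1], [-0.0015, 0.087, 0, 0, 0, 0.289, 1]]]}}

```text
time: 35.9
tool_pos: [0.4951, 0.355, 0.0997]
tcp_rot: [-2.368, -2.06, 0.011]
wrist_force: [-8.8, -1.4, 3.5]
width: -0.003
```

Run:
```python
from h import *
im,c=settle_shot('w39',3)
goto()
st=readout.read_state();print(st['q'].round(2)); Rm=R.from_rotvec(st['tcp_rot']); print('pivot in tool',Rm.inv().apply(np.array([.526,.26,.108])-st['tool_pos']))
```

```text
35.9 [0.4951 0.355  0.0997] 1.293 [-0.007  -0.0024 -1.    ]
35.95 [0.4974 0.3555 0.0999] 0.248 [-0.0043 -0.0014 -1.    ]
36.0 [0.4967 0.3553 0.0997] 0.092 [-0.0047 -0.0015 -1.    ]
from [0.4962 0.3552 0.0998] yawx 82.37 -> shift [0. 0. 0.] turn/pi [0. 0. 0.] rows>=0.0 t 36.05 w -0.005 F [-6.  -0.6  1.3]
[0.58 0.26 1.87 0.   1.02 0.71]
pivot in tool [-0.09037315  0.04216555 -0.00823256]
```

View pics/w39.png

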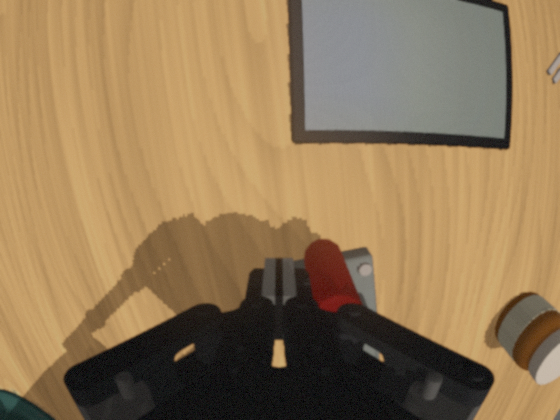

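Emit:
{"method": "apply_moves", "body": {"plan": [[[0.004, 0.0105, 0, 0, 0, 0.036, 1], [0.007, 0.021, 0, 0, 0, 0.072, 1], [0.009, 0.0325, 0, 0, 0, 0.108, 1], [0.0095, 0.044, 0, 0, 0, 0.144, 1], [0.0085, 0.055, 0, 0, 0, 0.18, 1], [0.0065, 0.066, 0, 0, 0, 0.217, 1], [0.003, 0.077, 0, 0, 0, 0.253, 1], [0.003, 0.077, 0, 0, 0, 0.253, 1]]]}}

```text
time: 36.72
tool_pos: [0.5771, 0.3477, 0.1012]
tcp_rot: [2.982, 0.988, 0.004]
wrist_force: [0.2, -0.4, 0.0]
width: 0.001
```

Run:
```python
from h import *
im,c=settle_shot('w40',3)
goto()
```

```text
36.72 [0.5771 0.3477 0.1012] 0.143 [ 2.6e-03  6.0e-04 -1.0e+00]
36.77 [0.5761 0.348  0.1011] 0.032 [ 1.5e-03  7.0e-04 -1.0e+00]
36.82 [0.5752 0.3482 0.1008] 0.015 [ 6.e-04  6.e-04 -1.e+00]
from [0.5747 0.3484 0.1007] yawx 36.96 -> shift [0. 0. 0.] turn/pi [0. 0. 0.] rows>=0.0 t 36.87 w 0.004 F [-0.2  0.5 -0.5]
```

View pics/w40.png

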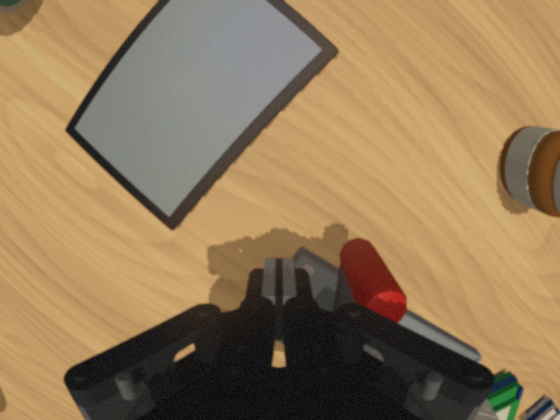

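Force dropped to zero and the post snapped ahead. Rising to check.

Emit:
{"method": "apply_moves", "body": {"plan": [[[0, -0.005, -0.03, 0, 0, 0, 1], [0, -0.005, -0.07, 0, 0, 0, 1], [0, -0.005, -0.11, 0, 0, 0, 1], [0, -0.005, -0.15, 0, 0, 0.03, 1], [0, -0.005, -0.19, 0, 0, 0.03, 1], [0, -0.005, -0.22, 0, 0, 0, 1], [-0.03, -0.005, -0.24, 0, 0, 0, 1], [-0.04, -0.005, -0.24, 0, 0, 0, 1]]]}}

```text
time: 37.53
tool_pos: [0.5397, 0.329, 0.3476]
tcp_rot: [-2.978, -0.996, -0.014]
wrist_force: [0.2, -0.0, 1.6]
width: -0.001
```

Run:
```python
from h import *
im,c=settle_shot('w41',4); import pickle; pickle.dump((im,c),open('w41.pkl','wb'))
S=read_camera('side')[:,:,::-1]; cv2.imwrite('pics/side3.png',S); cv2.imwrite('pics/side3z.png',cv2.resize(S[120:320,160:380],None,fx=3,fy=3,interpolation=cv2.INTER_CUBIC))
S=read_camera('scene')[:,:,::-1]; cv2.imwrite('pics/scene3.png',S);cv2.imwrite('pics/scene3z.png',cv2.resize(S[100:260,250:430],None,fx=4,fy=4,interpolation=cv2.INTER_CUBIC)[:600])
goto()
```

```text
37.53 [0.5397 0.329  0.3476] 0.317 [ 0.008   0.0045 -1.    ]
37.58 [0.5383 0.328  0.3449] 0.066 [ 0.0048  0.0026 -1.    ]
37.63 [0.5386 0.3283 0.3423] 0.058 [ 0.0027  0.0017 -1.    ]
37.68 [0.5388 0.3285 0.3403] 0.046 [ 5.e-04  5.e-04 -1.e+00]
from [0.5392 0.3285 0.3379] yawx 36.82 -> shift [0. 0. 0.] turn/pi [0. 0. 0.] rows>=0.0 t 37.83 w -0.0 F [-1.1 -0.  -0.8]
```

View pics/w41.png

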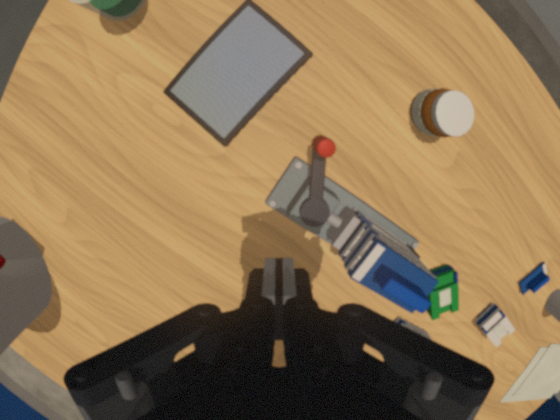

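View pics/side3z.png

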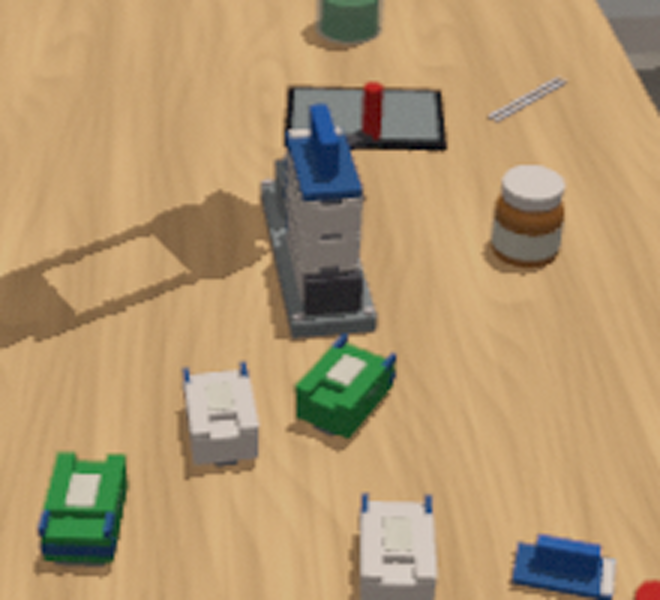

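View pics/scene3z.png

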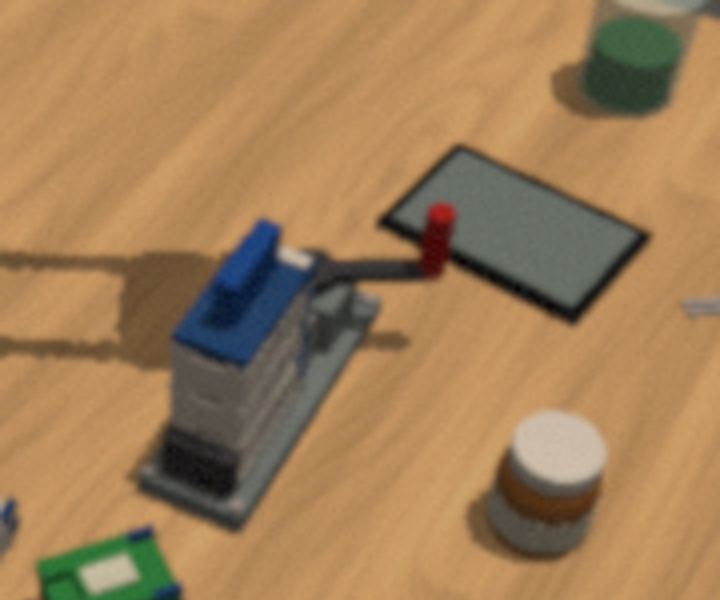

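Run:
```python
from h import *
cs=cam('scene');cd=cam('side');S=cv2.imread('pics/scene3.png');D=cv2.imread('pics/side3.png')
def red(im,box):
    x0,y0,x1,y1=box;h=im[y0:y1,x0:x1].astype(int); m=((h[...,2]>90)&(h[...,1]<60)&(h[...,0]<70)); ys,xs=np.nonzero(m); return (xs.mean()+x0,ys.mean()+y0)
a=red(S,(335,130,380,180));b=red(D,(265,135,300,175)); g=tri(cs,a,cd,b); print('grip now',a,b,g, '(start [.5993,.3283,.1014])')
import pickle
im,c=pickle.load(open('w41.pkl','rb')); p=onplane(c,(325,148),.134)[0];d=p[:2]-[.526,.26];print('wrist post',p,'lever rad',np.arctan2(d[1],d[0])-np.radians(34.0))
# plate rear corners (end away from clamp): side zoom (297,197),(358,190); scene zoom (175,345),(242,362)
for s,q in(((175,345),(297,197)),((242,362),(358,190))):
    print('plate rear corner',tri(cs,(250+s[0]/4,100+s[1]/4),cd,(160+q[0]/3,120+q[1]/3)))
# expected
yw=np.radians(93.6);ex=np.array([np.cos(yw),np.sin(yw)]);ey=np.array([-ex[1],ex[0]]);s=np.array([.534,.145])
print('expected',s-.057*ex+.028*ey,s-.057*ex-.028*ey,'z .144-.152')
```

```text
grip now (np.float64(359.5483870967742), np.float64(155.74193548387098)) (np.float64(283.7173913043478), np.float64(156.26086956521738)) [0.59974525 0.32642819 0.1011042 ] (start [.5993,.3283,.1014])
wrist post [0.60125445 0.31165646 0.134     ] lever rad 0.008144382863445432
plate rear corner [0.50877506 0.0977605  0.13574193]
plate rear corner [0.56214034 0.095794   0.1462707 ]
expected [0.50963431 0.08635434] [0.56552381 0.08987061] z .144-.152
```

Run:
```python
from h import *
print(readout.read_state()['time'],np.abs(readout.read_state()['joint_vel']).max()); print(bot.finish_job())
```

```text
37.8333 0.012067799336010857
the job is handed in; nothing more can be done
None
```

I released the lever and stacked the three full-length boxes on the dock, blue-banded ends towards the clamp. The large blue cover went on top, striped end towards the clamp. I then pushed the lever back until it snapped over centre, and handed the job in at 37.8 s. No verdict is reported.

**Seating:** each part touched down within about 1 mm of its predicted seated height, where an unkeyed one stops 8 mm too high. Boxes 2 and 3 also measured about 56 mm wide at their seated heights in the wrist view.

**Lever:** the post was back at its starting position. The wrist view put the lever at about 0.01 rad, and the contact force had dropped to zero after the snap.

**Left alone:** the two short boxes stayed on the bench. The jar and tablet looked undisturbed in the last pictures. I only saw the edge of the bottle in that final close-up, and the arm never came near it.

**Disagreements:**
- The two fixed cameras together placed points 6 to 12 mm off in y compared with the wrist camera. They put the cover's rear corners at z 0.136 and 0.146, where I expected 0.144 to 0.152. I put this down to calibration and picking corners in blurred pictures.
- The wrist view after release gave the cover plate as 51 mm wide instead of 56 mm, also at the limit of its pixels.
- I relied on the touchdown heights for the seating. I did not measure the stack's tilt or height again after clamping, beyond looking at the pictures.

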